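Check the spring balance with the hanging masses

ROBOT

A 7-joint arm with a two-finger parallel gripper is mounted at the origin on the work surface. World frame = base frame: x ahead of the robot, y to its left, z up, the work surface at z = 0. Lengths are in mm, angles in degrees, forces in N, time in s.
With the tool pointing down it reaches from about 425 to 875 mm from the base axis. Payload 8.4 kg.
Tool frame: the origin (TCP) lies midway between the tips of the shut fingers; the grasp point (between the pads) lies 19 mm behind it (r.grip_depth is the distance from the TCP to the grasp point, in mm); z points along the fingers, y is the line along which they close (so a half turn about z gives the same grasp; the last joint's range is limited). The gripper opens to 85 mm and grips with 20 to 120 N. Pads are 22 mm wide; open, the fingers measure 114 mm over their backs; the gripper's body (76 mm by 85 mm) begins 54 mm behind the grasp point. The pads swing forward as they close: fully open they stand 13 mm farther back than shut.
Start: joints at [-80.397, 19.091, 2.286, 83.961, -0.768, 76.965, -3.352], TCP at [171.372, 626.973, 231.308] pointing down, gripper open.
Joint ranges: [-147.57, 147.57], [-21.85, 119.76], [-74.77, 79.35], [14.55, 137.4], [-85.83, 265.84], [4.83, 119.75], [-152.11, 152.11]. Speed limits (degrees/s): [127.2, 127.2, 159.86, 159.86, 180, 180, 180].

INTERFACE

Orientations are given as a 3x3 rotation matrix whose columns are the frame's x, y, z axes.
In Python, from cell import get_obs, grab_frame, camera_model, order, r gives the robot as it stands.
- The arm moves only by the shell command python3 -m creep 'ROWS' [FORCE]. ROWS is JSON, a list of rows, each a list of 7 numbers: the shift along the tool's x, y, z in cm, then the turn, a rotation vector about the tool's x, y, z in rad, then the finger opening in cm, from 0 to 8.54. A call has exactly 5 rows; each row is the pose to reach, as a shift and turn from the pose commanded when the call began, along the tool's axes at that moment; what a row does not reach only later rows make up. A row lasts 1/12 s, in which the tool goes at most 41.7 mm and 7.16 degrees, less where a joint would pass 70% of its speed; a pose out of reach is approached as far as the arm can. A call with a gripper value outside its range is refused whole. The fingers move at their own pace and stop on an object; FORCE is the grip in N (left out, the last holds). Time passes only in rows, so rows that repeat a pose let the fingers close, or fill a call up. It gives the time, the measured TCP pose, the force, the opening and the grip force at its end, in the units of the state.
- get_obs(): the state, without advancing time (a new reading comes with each control period).
- grab_frame(name): name is "side" or "top"; returns (picture, depth): 400x640x3 uint8, red, green, blue; 400x640 float32, mm along the optical axis (not along the pixel's ray), 0 where there is no reading.
- camera_model(name): a dict with "fx", "fy", "cx", "cy" (pixels), "k1" (the pictures are not rectified: a ray, as slopes to the right and down, at radius r is drawn at 1 + k1 r^2 times it, then the intrinsics apply), "rvec" (rotation vector, rad) and "tvec" (3), from world to camera coordinates, as OpenCV has them. Camera axes: x right, y down, z forward; pixel columns grow to the right and rows downward; lengths in mm; the calibration is good to about 2 mm. A picture is of the moment at which its call begins. camera_model takes no time and is no camera call.
- order.sign_off(): hands the job in; it is judged then, once.
The state is a dict: "time": time; "joint_pos": joint angles; "dq": joint speeds; "joint_efforts": joint torques, N m; "tool_pos": TCP position; "tcp_rot": TCP orientation; "ft_force": force on the tool from outside, world axes, zero at the start; "moment": the same for the moment, N m; "finger_gap": opening from 0.0 (shut) to 1.0 (fully open); "finger_force": force on a finger pad.
Only numpy, scipy, OpenCV 4.12 (cv2) and the standard library are available. Lean on these libraries where they do the work, as an engineer would, in place of code of your own. Each camera call takes 0.05 s, during which the arm holds its last target. There are 200 camera calls.

TASK

Get the spring balance ready by lowering the blue ballast plate over the two brass pins until it lies flush on the stand's foot, and leave it there. Then check the balance with every hanging mass on the bench, one at a time from the lightest to the heaviest (yellow, green, white, red; some may be missing): hang it gently by its loop on the sprung hook, never driving the hook to its bottom stop, let go and wait until it has settled, then take it off and stand it upright in the grey tray before the next one goes on. Leave the beaker, jar and scoop alone.

Things in the scene. Friction and masses are not known exactly. Their poses are not given: they have to be found in the camera images.
- stand: balance stand, fixed to the bench: grey foot plate 120 x 265 mm, 12 mm thick, with a steel column (18 mm diameter, capped 280 mm above the bench, cap 26 mm wide) on it. Origin on the bench under the column; its y axis points the way the hook arm points, z up. The foot reaches from y = -185 to +80 mm, x = -60 to +60 mm
- ballast_seat (a point): centre of the ballast's place on top of the foot (12 mm above the bench, stand y = -120 mm, on the far side of the column from the hook). Axes as the stand's. Two brass pins, 12 mm in diameter, rise 32 mm (last 6 mm tapered) from the foot at y = +38 and y = -38 mm from this point
- ballast: blue ballast plate, 0.8 kg, 100 mm (x) x 110 mm (y), 12 mm thick, with two through holes 15 mm in diameter at y = +38 and -38 mm; either way round will do. White upright grip in the middle, 14 mm (x) x 40 mm (y), from 12 to 58 mm above the underside. Origin: centre of the underside
- hook (a joint): dip of the sprung hook in m: about 0 when unloaded, grows as the hook goes down; the bottom stop is at 0.09
- hook_saddle (a point): hanging point: lowest place of the hook arm, on top of its steel rod (8 mm diameter), 100 mm from the column's axis. Unloaded it is 194 mm above the bench. From here the rod rises gently (8 mm) back to the orange carriage (34 x 34 mm, 30 mm high) on the column, and at its free end, 22 to 30 mm beyond this point along the stand's y, it turns up to 18 mm above this point. The spring gives 100 N/m (about 10 mm of dip per 100 g); after a load is let go it bobs for 2 to 3 s
- tray: grey open storage tray, fixed, 180 x 180 mm outside, walls 4 mm thick and 28 mm high, floor 4 mm thick. Origin: centre of its underside, x and y along its sides
- mass_yellow: yellow hanging mass, nominally 200 g (within 6 per cent): round base 56 mm in diameter and 12 mm high; from it a steel-wire loop (7 mm wire) rises in the body's xz plane, uprights at x = +23 and -23 mm, its top bar peaked in the middle, the opening facing along the body's y and 39 mm wide; on the peak a yellow grip tab, 12 mm (x) x 26 mm (y), from 93 to 135 mm above the underside. Origin: centre of the underside, z up when standing. May be absent
- mass_yellow_loop (a point): underside of the peak of the yellow mass's loop, 88.5 mm above its underside, on its axis: this rests on the hook_saddle when hung (body y along the hook arm, either way round)
- mass_green: green hanging mass, nominally 300 g (within 6 per cent): round base 56 mm in diameter and 18 mm high; from it a steel-wire loop (7 mm wire) rises in the body's xz plane, uprights at x = +23 and -23 mm, its top bar peaked in the middle, the opening facing along the body's y and 39 mm wide; on the peak a green grip tab, 12 mm (x) x 26 mm (y), from 93 to 135 mm above the underside. Origin: centre of the underside, z up when standing. May be absent
- mass_green_loop (a point): underside of the peak of the green mass's loop, 88.5 mm above its underside, on its axis: this rests on the hook_saddle when hung (body y along the hook arm, either way round)
- mass_white: white hanging mass, nominally 400 g (within 6 per cent): round base 56 mm in diameter and 24 mm high; from it a steel-wire loop (7 mm wire) rises in the body's xz plane, uprights at x = +23 and -23 mm, its top bar peaked in the middle, the opening facing along the body's y and 39 mm wide; on the peak a white grip tab, 12 mm (x) x 26 mm (y), from 93 to 135 mm above the underside. Origin: centre of the underside, z up when standing. May be absent
- mass_white_loop (a point): underside of the peak of the white mass's loop, 88.5 mm above its underside, on its axis: this rests on the hook_saddle when hung (body y along the hook arm, either way round)
- mass_red: red hanging mass, nominally 500 g (within 6 per cent): round base 56 mm in diameter and 30 mm high; from it a steel-wire loop (7 mm wire) rises in the body's xz plane, uprights at x = +23 and -23 mm, its top bar peaked in the middle, the opening facing along the body's y and 39 mm wide; on the peak a red grip tab, 12 mm (x) x 26 mm (y), from 93 to 135 mm above the underside. Origin: centre of the underside, z up when standing. May be absent
- mass_red_loop (a point): underside of the peak of the red mass's loop, 88.5 mm above its underside, on its axis: this rests on the hook_saddle when hung (body y along the hook arm, either way round)
- beaker: glass beaker, 72 mm wide, 95 mm high, bystander; origin at its underside
- jar: amber specimen jar with white cap, 60 mm wide, 100 mm high, bystander; origin at its underside
- scoop: lab scoop lying on the bench, 160 mm long, bystander

How it is judged:
By the outcome, as a careful person would: the job done as asked, in the order asked, and still so for the second after the job is handed in, with the robot touching nothing.
Of mass_yellow, mass_green, mass_white, mass_red only 2 to 3 are there at a start; the rules pass over those that are not, and their reading is None.
At some moment in a run one of mass_yellow, mass_green, mass_white, mass_red, ballast may be knocked a few centimetres aside while the robot is not near it.
It also fails if it takes over 210 s, if anything falls off the work surface, if the arm or the gripper's body presses on something with over 40 N, if the wrist force passes 120 N, or if a joint passes its speed limit or range.

## Working session

There is one attempt and no reset: what is moved stays moved. The work goes in short steps, Python scripts to look and compute and a shell command to move; the robot and the scene stay as the last step left them, time stands still between calls to the robot, and variables do not carry over. Pictures are saved under pics/ and viewed, at most 14 in all, crops included, and the job is handed in when it is done.

```bash
ls; mkdir -p pics
cat > h.py <<'E'
import numpy as np, cv2
from cell import get_obs, grab_frame, camera_model, order, r
def P(name,uv,depth=None,z=None):
    """pixels -> world, by depth (mm) or on plane z"""
    c=camera_model(name); R,_=cv2.Rodrigues(np.array(c['rvec'],float)); t=np.array(c['tvec'],float).ravel()
    uv=np.atleast_2d(np.array(uv,float))
    K=np.array([[c['fx'],0,c['cx']],[0,c['fy'],c['cy']],[0,0,1]])
    s=cv2.undistortPoints(uv[:,None],K,np.array([c['k1'],0,0,0.]))[:,0]
    d=np.c_[s,np.ones(len(s))]; o=-R.T@t; w=d@R
    k=np.asarray(depth,float) if z is None else (z-o[2])/w[:,2]
    return o+w*np.reshape(k,(-1,1))
def cloud(name,D):
    v,u=np.nonzero(D>0); X=np.full(D.shape+(3,),np.nan); X[v,u]=P(name,np.c_[u,v],D[v,u]); return X
E
python3 - <<'E'
from h import *
for n in ("top","side"):
    I,D=grab_frame(n); cv2.imwrite(f"pics/{n}0.png",I[:,:,::-1]); np.savez(f"{n}0.npz",I=I,D=D); print(n,camera_model(n))
o=get_obs(); print(o['time'],o['tcp_rot'],r.grip_depth)
E
```

```text
pics
top {'fx': 511.5691969402573, 'fy': 511.5691969402573, 'cx': 321.5243839049177, 'cy': 189.9175684733323, 'k1': -0.12348233578672045, 'rvec': array([ 2.17155033, -2.21683301,  0.10686099]), 'tvec': array([   8.270376  ,  631.81317146, 1527.78159952])}
side {'fx': 481.4257224623496, 'fy': 481.4257224623496, 'cx': 324.5471853840919, 'cy': 206.45651720497935, 'k1': -0.06316810385664605, 'rvec': array([ 2.01851409, -0.79702956,  0.41074847]), 'tvec': array([-456.70089254,  356.65315529, 1156.66616186])}
0.1 [[-9.64617504e-01  2.63653146e-01 -2.97637152e-04]
 [ 2.63653299e-01  9.64616453e-01 -1.42695742e-03]
 [-8.91161178e-05 -1.45494112e-03 -9.99998938e-01]] 18.700000000000003
```

View pics/top0.png

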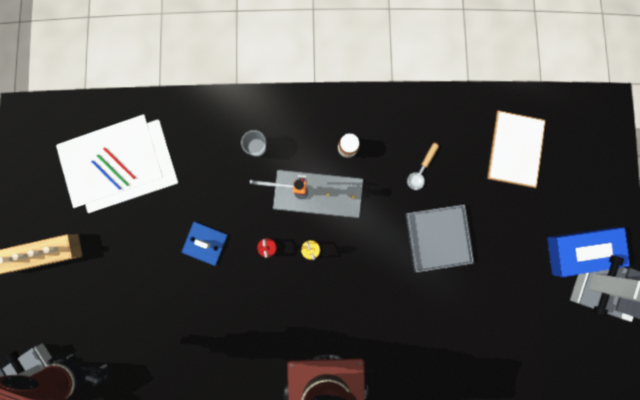

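View pics/side0.png

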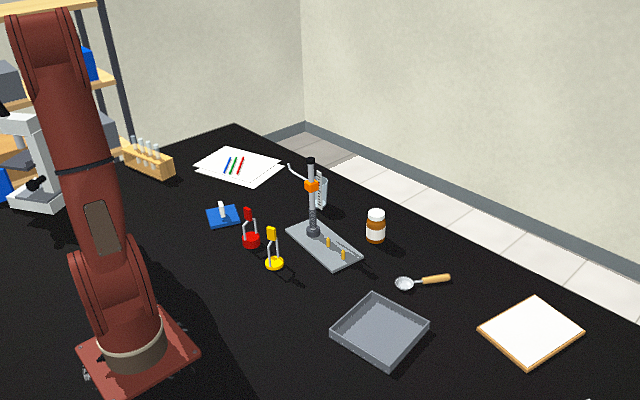

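The top view shows red (267,248), yellow (311,250), ballast (205,243), stand foot (318,194) with hook tip near (250,183), pins near (327,195)/(352,197), and tray (440,238). No green or white mass is visible, and the beaker, jar and scoop stand behind. I'll enlarge it.

Run:
```python
from h import *
I=np.load("top0.npz")['I']; c=I[165:275,175:375]; cv2.imwrite("pics/c1.png",cv2.resize(c,None,fx=4,fy=4,interpolation=cv2.INTER_CUBIC)[:,:,::-1])
I=np.load("side0.npz")['I']; c=I[145:285,195:375]; cv2.imwrite("pics/c2.png",cv2.resize(c,None,fx=4,fy=4,interpolation=cv2.INTER_CUBIC)[:,:,::-1])
```

```text
(no output)
```

View pics/c1.png

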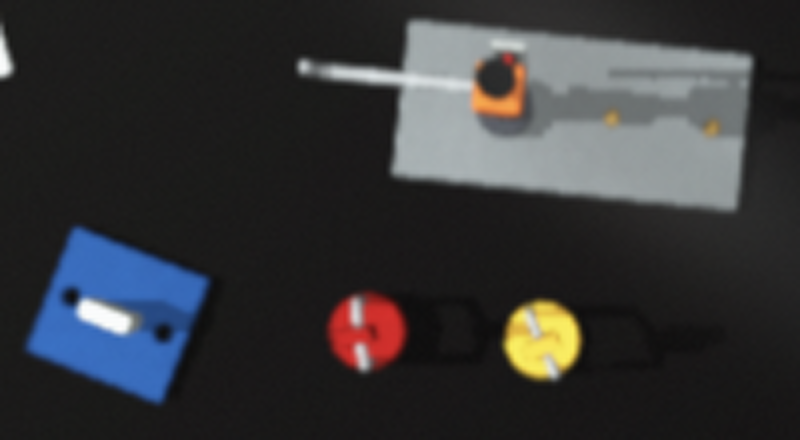

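View pics/c2.png

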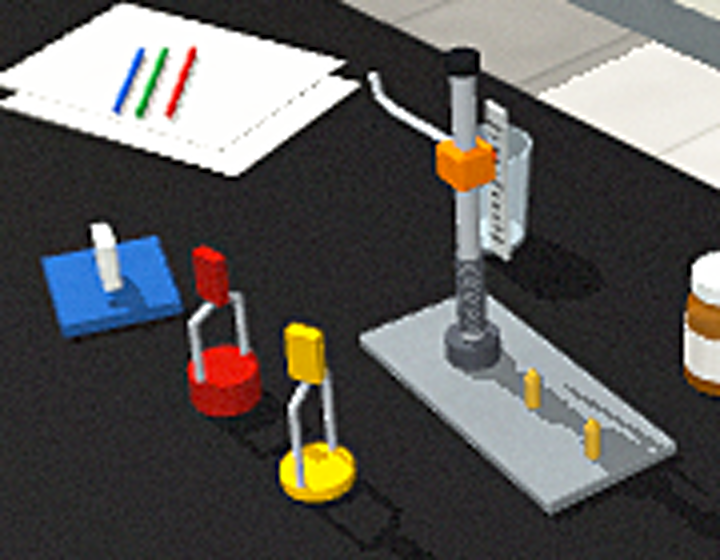

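The crops show the stand (column cap c1 (497,76), hook tip (305,66), pins (612,117)/(712,127)), the ballast with its holes at (71,297)/(163,333), and upright red and yellow masses. Next I'll convert these to world positions.

Run:
```python
from h import *
np.set_printoptions(precision=1,suppress=True)
f=lambda L,z: P("top",(np.array(L,float)+.5)/4-.5+[175,165],z=z)[:,:2]
ft=f([(410,18),(752,55),(737,212),(391,177)],12); print("foot",ft.tolist(),ft.mean(0))
print("pins",f([(612,117),(712,127)],44).tolist(),"cap",f([(497,76)],280),"tip",f([(303,66)],212),"carr top?")
b=f([(76,226),(210,277),(162,404),(27,350)],12); print("bal",b.tolist(),b.mean(0),"holes",f([(71,297),(163,333)],12).tolist())
print("red",f([(367,331)],30),"yel",f([(542,340)],12))
C={}
for n in("top","side"):
    z=np.load(n+"0.npz"); C[n]=(z['I'].astype(int),cloud(n,z['D']))
def col(n,hue,tol=12,smin=110,vmin=60):
    H=cv2.cvtColor(C[n][0].astype(np.uint8),cv2.COLOR_RGB2HSV).astype(int); d=abs((H[...,0]-hue+90)%180-90)
    return (d<tol)&(H[...,1]>smin)&(H[...,2]>vmin)
for nm,h,c in(("red",0,(490,90)),("yel",27,(490,10)),("blue",110,(490,240))):
  for n in C:
    X=C[n][1]; m=col(n,h)&(np.hypot(X[...,0]-f([(367,331)],30)[0,0],0)<120)
    p=X[m]; p=p[~np.isnan(p[:,0])]
    if nm!="blue": p=p[p[:,2]>88]
    if len(p)<8: print(nm,n,len(p)); continue
    q=p[:,:2]; m0=np.median(q,0); q=q[np.hypot(*(q-m0).T)<80]
    rect=cv2.minAreaRect(q.astype(np.float32)); print(nm,n,len(p),m0,rect,p[:,2].min(),p[:,2].max())
X=C["top"][1]; m=(X[...,2]>70)&(X[...,0]>250)&(X[...,0]<950)
k,l,s,c=cv2.connectedComponentsWithStats(m.astype(np.uint8))
for i in range(1,k):
    if s[i,4]>5: print(c[i],s[i,4],np.median(X[l==i],0))
m=col("top",5)*0
I=C["top"][0]; t=P("top",[(410+a,208) for a in range(0)] or [(408,213),(467,206),(473,264),(415,271)],z=28)[:,:2]; print("tray",t.tolist(),t.mean(0))
```

```text
foot [[699.231752431787, 129.54553799477102], [665.7165579879751, -131.92129408580442], [545.7043691535022, -117.1754713127236], [577.8144349287463, 145.82561648176963]] [622.1   6.6]
pins [[618.0955344223368, -22.280827073853164], [609.091102819114, -97.01814458469676]] cap [[629.9  58.3]] tip [[645.1 188.8]] carr top?
bal [[545.0198341029813, 387.07236335244727], [504.4690599775732, 284.7101438840209], [408.94101660403624, 322.55113731479224], [451.3463862096908, 425.5924576083181]] [477.4 355. ] holes [[491.07959782669155, 391.33724777737945], [462.64676540168375, 321.097428731557]]
red [[462.  164.3]] yel [[451.9  33.4]]
red top 44 [463.7 163.3] ((462.8067626953125, 164.35903930664062), (11.384493827819824, 24.69489097595215), 6.759029388427734) 111.20814463230704 140.75115688590677
red side 112 [454.8 165. ] ((457.8857727050781, 168.2298126220703), (14.832509994506836, 31.336885452270508), 4.950890064239502) 93.01534483916896 549.1657390348203
yel top 43 [453.3  33.7] ((452.1580810546875, 33.37236785888672), (14.184150695800781, 24.906774520874023), 21.903079986572266) 91.825020
[... 287 characters left out ...]
, 109.35707092285156), 5.383102893829346) -9.651009332588501 147.06410808803253
blue side 897 [497.  382.3] ((482.29168701171875, 373.831298828125), (132.1683349609375, 106.78226470947266), 66.80963134765625) -3.817404220305775 327.6679089414081
[251.9 141.1] 154 [780.5 200.5  90.1]
[348.6 143.8] 304 [759.  -85.5  99.4]
[289. 184.] 342 [636.   65.6 203.6]
[604.  268.5] 3655 [ 378.4 -832.4   78.1]
[ 34.8 253.5] 1403 [454.7 851.7  74.8]
[263.8 247.9] 79 [464.1 164.7 129.8]
[309.9 250.3] 76 [454.3  33.8 127.3]
tray [[556.0477197770331, -265.7385766568637], [573.216835236931, -449.8585496072094], [395.62300264088503, -462.22691407244236], [380.2426201977682, -281.90536358194333]] [ 476.3 -364.9]
```

```bash
cat >> h.py <<'E'
def go(x,y,z,a):
    """print shift (cm) and turn about tool z (rad) to TCP x,y,z with tool y axis at world angle a deg (mod 180), tool down"""
    o=get_obs(); R=np.array(o['tcp_rot']); p=np.array(o['tool_pos'])
    cur=np.degrees(np.arctan2(R[1,1],R[0,1])); d=(a-cur+90)%180-90
    s=R.T@(np.array([x,y,z])-p)/10
    c,q=np.cos(np.radians(cur+d)),np.sin(np.radians(cur+d))
    T=np.array([[-q,c,0],[c,q,0],[0,0,-1.]])
    rv=cv2.Rodrigues(R.T@T)[0].ravel()
    print("t",round(o['time'],2),"pos",p.round(1),"ang",round(cur,2),"F",np.round(o['ft_force'],1),"gap",round(o['finger_gap'],3),"q7",round(o['joint_pos'][6],1))
    print("shift cm",s.round(2),"rot",rv.round(3),"after-turn shift",((T.T@(np.array([x,y,z])-p))/10).round(2))
E
python3 -m creep '[[0,0,0,0,0,0.112,8.5],[0,0,0,0,0,0.225,8.5],[0,0,0,0,0,0.337,8.5],[0,0,0,0,0,0.45,8.5],[0,0,0,0,0,0.563,8.5]]'
python3 -m creep '[[0,0,0,0,0,0.112,8.5],[0,0,0,0,0,0.225,8.5],[0,0,0,0,0,0.337,8.5],[0,0,0,0,0,0.45,8.5],[0,0,0,0,0,0.563,8.5]]'
python3 -m creep '[[0,0,0,0,0,0.112,8.5],[0,0,0,0,0,0.225,8.5],[0,0,0,0,0,0.337,8.5],[0,0,0,0,0,0.45,8.5],[0,0,0,0,0,0.563,8.5]]'
python3 -c "from h import *; go(477,355.5,150,-22)"
```

```text
time: 0.52
tool_pos: [171.3, 626.7, 230.8]
tcp_rot: [[-0.671, 0.742, -0.0], [0.742, 0.671, -0.001], [-0.001, -0.001, -1.0]]
ft_force: [0.5, -0.1, -0.3]
finger_gap: 0.999
finger_force: 0.0
time: 0.93
tool_pos: [171.3, 626.7, 230.7]
tcp_rot: [[-0.172, 0.985, -0.0], [0.985, 0.172, -0.001], [-0.001, -0.0, -1.0]]
ft_force: [0.2, 0.9, 0.7]
finger_gap: 0.998
finger_force: 0.0
time: 1.35
tool_pos: [171.3, 626.7, 230.8]
tcp_rot: [[0.381, 0.925, -0.0], [0.925, -0.381, -0.001], [-0.001, 0.0, -1.0]]
ft_force: [0.4, 0.3, 0.6]
finger_gap: 0.996
finger_force: 0.0
t 1.35 pos [171.3 626.7 230.8] ang -22.38 F [0.4 0.3 0.6] gap 0.996 q7 -96.9
shift cm [-13.43  38.59   8.1 ] rot [ 0.     0.001 -0.007] after-turn shift [-13.69  38.5    8.08]
```

```bash
python3 -m creep '[[-1.35,3.85,0,0,0,0,8.5],[-2.7,7.7,0.5,0,0,0,8.5],[-4.05,11.55,1,0,0,0,8.5],[-5.4,15.4,1.5,0,0,0,8.5],[-6.7,19.3,2,0,0,0,8.5]]' >/dev/null
python3 -m creep '[[-1.35,3.7,1,0,0,0,8.5],[-2.7,7.4,2.5,0,0,0,8.5],[-4.05,11.1,4,0,0,0,8.5],[-5.4,15,5.2,0,0,0,8.5],[-6.7,19.3,6.1,0,0,0,8.5]]' >/dev/null
python3 -m creep '[[0,0,0,0,0,0,8.5],[0,0,0,0,0,0,8.5],[0,0,0,0,0,0,8.5],[0,0,0,0,0,0,8.5],[0,0,0,0,0,0,8.5]]' >/dev/null
python3 - <<'E'
from h import *
go(477,355.5,24,-22)
I,D=grab_frame("side"); cv2.imwrite("pics/s1.png",cv2.resize(I[120:300,150:390],None,fx=3,fy=3,interpolation=cv2.INTER_CUBIC)[:,:,::-1])
E
```

```text
t 2.6 pos [472.8 363.3 151.7] ang -21.91 F [-0.1  0.3  0.4] gap 0.997 q7 -56.7
shift cm [-0.57  0.69 12.77] rot [-0.    -0.     0.002] after-turn shift [-0.56  0.68 12.77]
```

View pics/s1.png

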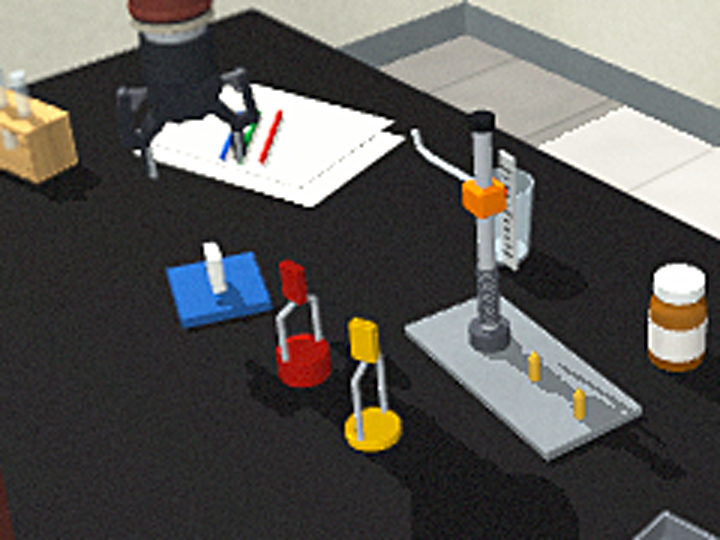

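The gripper is above and behind the ballast (grip at (215,268) in this crop), and nothing has moved. I'll descend and grip it.

```bash
python3 -m creep '[[-0.2,0.2,2,0,0,0,8.5],[-0.4,0.4,4,0,0,0,8.5],[-0.55,0.65,6,0,0,0,8.5],[-0.55,0.65,7.5,0,0,0,8.5],[-0.55,0.65,8.5,0,0,0,8.5]]' 60 >/dev/null
python3 -m creep '[[0,0,1,0,0,0,8.5],[0,0,2,0,0,0,8.5],[0,0,3,0,0,0,8.5],[0,0,3.8,0,0,0,8.5],[0,0,4.2,0,0,0,8.5]]' >/dev/null
python3 -c "from h import *; go(477,355.5,24,-22)"
python3 -m creep '[[0,0,0,0,0,0,6],[0,0,0,0,0,0,4],[0,0,0,0,0,0,2],[0,0,0,0,0,0,0.5],[0,0,0,0,0,0,0]]'
python3 -m creep '[[0,0,0,0,0,0,0],[0,0,0,0,0,0,0],[0,0,0,0,0,0,0],[0,0,0,0,0,0,0],[0,0,0,0,0,0,0]]'
python3 -c "from h import *; go(613.7,-60,80,-7.1)"
```

```text
t 3.48 pos [477.5 354.1  23.5] ang -22.05 F [-0.5  0.6  0.4] gap 0.997 q7 -52.2
shift cm [ 0.11 -0.1  -0.05] rot [-0.     0.001 -0.001] after-turn shift [ 0.11 -0.1  -0.05]
time: 3.9
tool_pos: [478.1, 354.4, 25.1]
tcp_rot: [[0.376, 0.927, 0.001], [0.927, -0.376, 0.001], [0.001, 0.0, -1.0]]
ft_force: [0.1, 0.3, -0.5]
finger_gap: 0.293
finger_force: 0.0
time: 4.32
tool_pos: [477.0, 355.2, 25.2]
tcp_rot: [[0.375, 0.927, -0.001], [0.927, -0.375, 0.001], [0.001, -0.001, -1.0]]
ft_force: [-4.4, 1.4, 5.8]
finger_gap: 0.157
finger_force: 60.4
t 4.32 pos [477.  355.2  25.2] ang -22.01 F [-4.4  1.4  5.8] gap 0.157 q7 -52.2
shift cm [-33.37  28.23  -5.54] rot [-0.001 -0.001 -0.26 ] after-turn shift [-39.51  18.7   -5.48]
```

```bash
python3 -m creep '[[0,0,-1,0,0,0,0],[0,0,-2.5,0,0,0,0],[0,0,-4.5,0,0,0,0],[0,0,-6.5,0,0,0,0],[0,0,-8,0,0,0,0]]'
python3 -m creep '[[0,0,-2,0,0,-0.05,0],[0,0,-4,0,0,-0.1,0],[0,0,-6,0,0,-0.16,0],[0,0,-7.5,0,0,-0.22,0],[0,0,-8.3,0,0,-0.26,0]]' >/dev/null
python3 -m creep '[[-2,0.2,0,0,0,0,0],[-5,0.5,0,0,0,0,0],[-8,0.9,0,0,0,0,0],[-11,1.2,0,0,0,0,0],[-14,1.5,0,0,0,0,0]]' >/dev/null
python3 -m creep '[[-3,0.3,0,0,0,0,0],[-6,0.6,0,0,0,0,0],[-9,0.9,0,0,0,0,0],[-12,1.2,0,0,0,0,0],[-14.5,1.5,0,0,0,0,0]]' >/dev/null
python3 -m creep '[[-3,0.3,0,0,0,0,0],[-6,0.6,0,0,0,0,0],[-9,0.9,0,0,0,0,0],[-11.5,1.2,0,0,0,0,0],[-12.8,1.5,0,0,0,0,0]]' 
python3 -c "from h import *; go(613.7,-60,80,-7.1)"
```

```text
time: 4.73
tool_pos: [477.8, 353.6, 105.9]
tcp_rot: [[0.376, 0.927, -0.0], [0.927, -0.376, -0.001], [-0.001, 0.0, -1.0]]
ft_force: [0.2, 0.7, -8.2]
finger_gap: 0.153
finger_force: 59.2
time: 6.4
tool_pos: [469.5, -65.4, 187.5]
tcp_rot: [[0.129, 0.992, -0.001], [0.992, -0.129, -0.0], [-0.001, -0.001, -1.0]]
ft_force: [0.4, -0.3, -8.0]
finger_gap: 0.16
finger_force: 59.2
t 6.4 pos [469.5 -65.4 187.5] ang -7.42 F [ 0.4 -0.3 -8. ] gap 0.16 q7 -5.5
shift cm [ 2.4  14.24 10.73] rot [-0.001  0.001 -0.006] after-turn shift [ 2.32 14.24 10.75]
```

```bash
python3 -m creep '[[0.5,3,0,0,0,0,0],[1,6,0,0,0,0,0],[1.5,9,0,0,0,0,0],[2,12,0,0,0,0,0],[2.35,14.2,0,0,0,0,0]]'  >/dev/null
python3 -m creep '[[0,0,2,0,0,0,0],[0,0,4,0,0,0,0],[0,0,6,0,0,0,0],[0,0,8,0,0,0,0],[0,0,9.5,0,0,0,0]]' >/dev/null
python3 -m creep '[[0,0,0.3,0,0,0,0],[0,0,0.3,0,0,0,0],[0,0,0.3,0,0,0,0],[0,0,0.3,0,0,0,0],[0,0,0.3,0,0,0,0]]' >/dev/null
python3 - <<'E'
from h import *
go(613.7,-60,80,-7.1)
I,D=grab_frame("side"); cv2.imwrite("pics/s2.png",cv2.resize(I[180:290,280:390],None,fx=5,fy=5,interpolation=cv2.INTER_CUBIC)[:,:,::-1])
E
```

```text
t 7.65 pos [615.5 -55.6  90.9] ang -7.16 F [-0.1  0.7 -8.2] gap 0.153 q7 9.9
shift cm [-0.46 -0.13  1.09] rot [ 0.002 -0.    -0.001] after-turn shift [-0.46 -0.13  1.09]
```

View pics/s2.png

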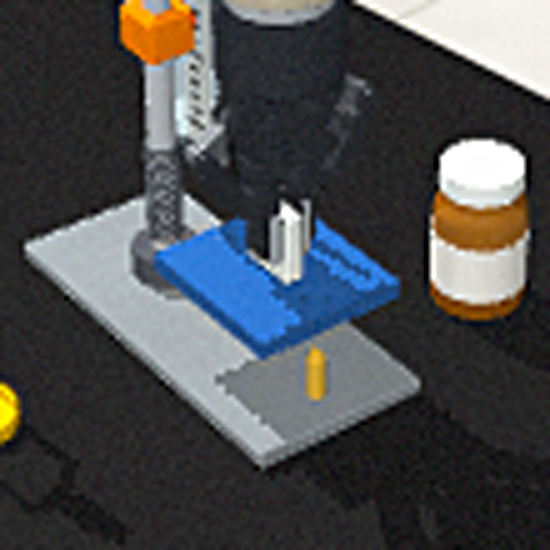

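The ballast (corners (157,255), (263,345), (398,282)) hovers over the foot, with the far pin visible at (316,375). I'll work out the relative offset in the same view.

Run:
```python
from h import *
np.set_printoptions(precision=1,suppress=True)
f=lambda L,z: P("side",(np.array(L,float)+.5)/5-.5+[280,180],z=z)[:,:2]
a=np.radians(-7.1); ex=np.array([np.cos(a),np.sin(a)]); ey=np.array([-ex[1],ex[0]])
F=f([(25,245),(265,456),(420,379)],12); B=f([(157,255),(263,346),(398,283)],90.9-25.2+12)
print("foot",F,"-> seat",F[0]+60*ex-200*ey, F[1]+60*ex+65*ey,F[2]-60*ex+65*ey)
print("bal",B,"-> centre",B[0]+50*ex-55*ey,B[1]+50*ex+55*ey,B[2]-50*ex+55*ey)
pt=f([(316,348)],44)[0]; print("pin-", pt, "-> seat",pt+38*ey)
I,D=grab_frame("top"); cv2.imwrite("pics/t2.png",cv2.resize(I[165:235,270:380],None,fx=7,fy=7,interpolation=cv2.INTER_CUBIC)[:,:,::-1])
```

```text
foot [[ 577.8  146.5]
 [ 546.2 -114.8]
 [ 661.8 -127.6]] -> seat [612.6 -59.4] [613.8 -57.7] [610.3 -55.7]
bal [[ 573.5    7.5]
 [ 558.4 -101.1]
 [ 656.8 -112.2]] -> centre [616.3 -53.2] [614.8 -52.7] [614.  -51.5]
pin- [609.2 -92.2] -> seat [613.9 -54.5]
```

View pics/t2.png

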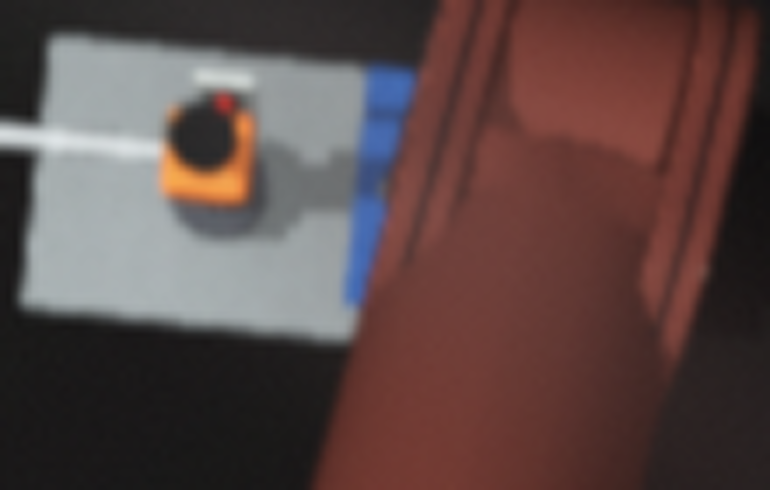

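```bash
python3 - <<'E'
from h import *
np.set_printoptions(precision=1,suppress=True)
B=P("top",(np.array([(367,66),(345,303)],float)+.5)/7-.5+[270,165],z=77.7)[:,:2]
a=np.radians(-7.1); ex=np.array([np.cos(a),np.sin(a)]); ey=np.array([-ex[1],ex[0]])
print(B,B[0]-50*ex-55*ey,B[1]+50*ex-55*ey)
E
python3 -m creep '[[-0.2,0,0.5,0,0,0,0],[-0.46,-0.13,0.8,0,0,0,0],[-0.46,-0.13,1.2,0,0,0,0],[-0.46,-0.13,1.6,0,0,0,0],[-0.46,-0.13,1.8,0,0,0,0]]' >/dev/null
python3 -m creep '[[0,0,0,0,0,0,0],[0,0,0,0,0,0,0],[0,0,0,0,0,0,0],[0,0,0,0,0,0,0],[0,0,0,0,0,0,0]]' >/dev/null
python3 -c "from h import *; go(613.7,-60,66,-7.1)"
```

```text
[[674.6  -5.9]
 [575.5   5.4]] [618.2 -54.3] [618.3 -55.3]
t 8.58 pos [613.1 -59.9  71.8] ang -7.16 F [ 0.3  0.1 -7.3] gap 0.154 q7 11.0
shift cm [-0.    0.06  0.58] rot [ 0.    -0.    -0.001] after-turn shift [-0.    0.06  0.58]
```

```bash
python3 -m creep '[[-0.05,-0.08,0.2,0,0,0,0],[-0.05,-0.08,0.3,0,0,0,0],[-0.05,-0.08,0.4,0,0,0,0],[-0.05,-0.08,0.5,0,0,0,0],[-0.05,-0.08,0.6,0,0,0,0]]' | grep -E "pos|ft"
python3 -m creep '[[0,0,0.1,0,0,0,0],[0,0,0.2,0,0,0,0],[0,0,0.2,0,0,0,0],[0,0,0.2,0,0,0,0],[0,0,0.2,0,0,0,0]]' | grep -E "pos|ft"
python3 -m creep '[[0,0,0.1,0,0,0,0],[0,0,0.2,0,0,0,0],[0,0,0.2,0,0,0,0],[0,0,0.2,0,0,0,0],[0,0,0.2,0,0,0,0]]' | grep -E "pos|ft"
python3 -m creep '[[0,0,0.1,0,0,0,0],[0,0,0.2,0,0,0,0],[0,0,0.2,0,0,0,0],[0,0,0.2,0,0,0,0],[0,0,0.2,0,0,0,0]]' | grep -E "pos|ft"
```

```text
tool_pos: [612.1, -60.4, 65.5]
ft_force: [-0.2, -0.2, -7.2]
tool_pos: [612.1, -60.4, 63.6]
ft_force: [-0.4, -0.1, -7.9]
tool_pos: [612.1, -60.4, 61.6]
ft_force: [-0.1, 0.0, -7.7]
tool_pos: [612.1, -60.4, 59.6]
ft_force: [-0.6, -0.1, -7.8]
```

```bash
python3 -m creep '[[0,0,0.2,0,0,0,0],[0,0,0.4,0,0,0,0],[0,0,0.6,0,0,0,0],[0,0,0.8,0,0,0,0],[0,0,0.9,0,0,0,0]]' | grep -E "pos|ft"
python3 -m creep '[[0,0,0.2,0,0,0,0],[0,0,0.4,0,0,0,0],[0,0,0.6,0,0,0,0],[0,0,0.8,0,0,0,0],[0,0,0.8,0,0,0,0]]' | grep -E "pos|ft"
python3 -m creep '[[0,0,0.1,0,0,0,0],[0,0,0.2,0,0,0,0],[0,0,0.3,0,0,0,0],[0,0,0.35,0,0,0,0],[0,0,0.35,0,0,0,0]]' | grep -E "pos|ft"
python3 -m creep '[[0,0,0.1,0,0,0,0],[0,0,0.1,0,0,0,0],[0,0,0.1,0,0,0,0],[0,0,0.1,0,0,0,0],[0,0,0.1,0,0,0,0]]' | grep -E "pos|ft"
```

```text
tool_pos: [611.9, -60.3, 50.2]
ft_force: [-0.2, -0.7, -8.3]
tool_pos: [611.8, -60.3, 42.1]
ft_force: [-0.4, 0.1, -7.2]
tool_pos: [612.0, -60.3, 39.0]
ft_force: [0.1, 0.2, -8.3]
tool_pos: [612.1, -60.4, 38.2]
ft_force: [0.4, -0.2, -7.3]
```

```bash
python3 -m creep '[[0,0,0.05,0,0,0,0],[0,0,0.1,0,0,0,0],[0,0,0.15,0,0,0,0],[0,0,0.15,0,0,0,0],[0,0,0.15,0,0,0,0]]' | grep -E "pos|ft"
python3 -m creep '[[0,0,0,0,0,0,2],[0,0,0,0,0,0,4],[0,0,0,0,0,0,6],[0,0,0,0,0,0,6],[0,0,0,0,0,0,6]]' | grep -E "pos|ft|gap"
python3 -m creep '[[0,0,-2,0,0,0,6],[0,0,-5,0,0,0,6],[0,0,-8,0,0,0,6],[0,0,-11,0,0,0,6],[0,0,-14,0,0,0,6]]' >/dev/null
python3 -m creep '[[0,-4,0,0,0,0,6],[0,-8,0,0,0,0,6],[0,-12,0,0,0,0,6],[0,-14,0,0,0,0,6],[0,-15,0,0,0,0,6]]' | grep -E "pos|ft|gap"
python3 - <<'E'
from h import *
go(452.5,33.5,150,22)
I,D=grab_frame("side"); cv2.imwrite("pics/s3.png",cv2.resize(I[160:300,200:400],None,fx=4,fy=4,interpolation=cv2.INTER_CUBIC)[:,:,::-1]); np.savez("side3.npz",I=I,D=D)
I,D=grab_frame("top");np.savez("top3.npz",I=I,D=D)
E
```

```text
tool_pos: [612.2, -60.4, 37.3]
ft_force: [-5.3, 1.5, 4.9]
tool_pos: [612.4, -60.4, 36.7]
ft_force: [0.1, 0.0, 0.3]
finger_gap: 0.699
tool_pos: [460.6, -41.2, 176.3]
ft_force: [1.2, 0.3, 0.5]
finger_gap: 0.703
t 13.58 pos [460.6 -41.2 176.3] ang -7.13 F [1.2 0.3 0.5] gap 0.703 q7 -9.2
shift cm [ 7.31 -1.73  2.65] rot [-0.    -0.003 -0.508] after-turn shift [7.23 2.04 2.63]
```

View pics/s3.png

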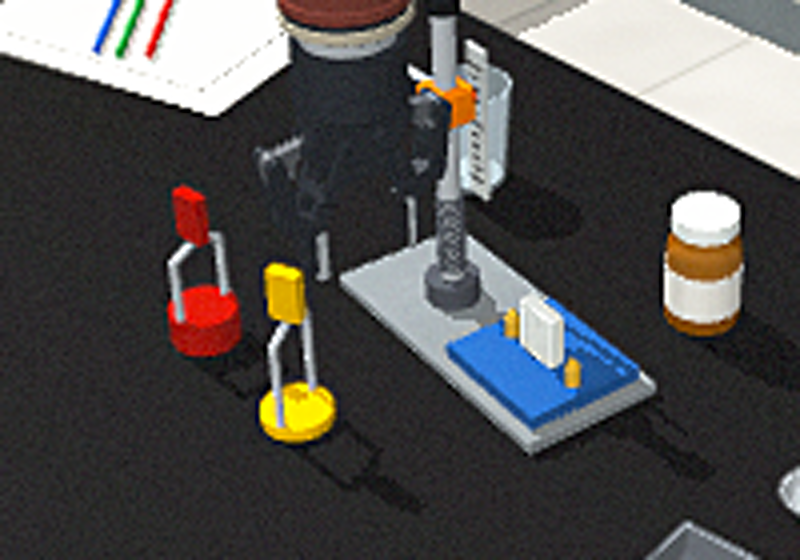

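The ballast lies flush with both pins through it at (511,322) and (572,373). Yellow (285,292) and red (190,215) are unmoved.

```bash
python3 -m creep '[[0,0,0,0,0,-0.1,8.5],[0,0,0,0,0,-0.2,8.5],[0,0,0,0,0,-0.3,8.5],[0,0,0,0,0,-0.4,8.5],[0,0,0,0,0,-0.508,8.5]]' >/dev/null
python3 -m creep '[[2,0.5,0,0,0,0,8.5],[4,1,0,0,0,0,8.5],[6,1.6,0,0,0,0,8.5],[7.2,2,1,0,0,0,8.5],[7.2,2,2,0,0,0,8.5]]' >/dev/null
python3 -m creep '[[0,0,0,0,0,0,8.5],[0,0,0,0,0,0,8.5],[0,0,0,0,0,0,8.5],[0,0,0,0,0,0,8.5],[0,0,0,0,0,0,8.5]]' >/dev/null
python3 -c "from h import *; go(452.3,33.5,98,22)"
```

```text
t 14.93 pos [455.3  32.  156.9] ang 21.88 F [ 0.6 -0.2 -0.6] gap 0.993 q7 11.1
shift cm [ 0.25 -0.22  5.89] rot [ 0.001 -0.    -0.002] after-turn shift [ 0.25 -0.22  5.89]
```

```bash
python3 -m creep '[[0.25,-0.22,0.5,0,0,0,8.5],[0.25,-0.22,2,0,0,0,8.5],[0.25,-0.22,3.5,0,0,0,8.5],[0.25,-0.22,5,0,0,0,8.5],[0.25,-0.22,5.9,0,0,0,8.5]]' 40 | grep -E "pos|ft"
python3 -m creep '[[0,0,0,0,0,0,6],[0,0,0,0,0,0,4.5],[0,0,0,0,0,0,3],[0,0,0,0,0,0,2],[0,0,0,0,0,0,1.5]]' 40 | grep -E "pos|ft|gap"
python3 -m creep '[[0,0,0,0,0,0,1.2],[0,0,0,0,0,0,0.8],[0,0,0,0,0,0,0],[0,0,0,0,0,0,0],[0,0,0,0,0,0,0]]' 40| grep -E "pos|ft|gap|finger"
python3 -m creep '[[0,0,-0.5,0,0,0,0],[0,0,-1,0,0,0,0],[0,0,-2,0,0,0,0],[0,0,-3,0,0,0,0],[0,0,-3,0,0,0,0]]' | grep -E "pos|ft|gap|finger"
python3 - <<'E'
from h import *
go(650,220,234,-7.1)
I,D=grab_frame("side"); cv2.imwrite("pics/s4.png",cv2.resize(I[160:300,200:400],None,fx=4,fy=4,interpolation=cv2.INTER_CUBIC)[:,:,::-1])
E
```

```text
tool_pos: [451.1, 34.0, 96.2]
ft_force: [0.1, 0.7, -0.2]
tool_pos: [452.5, 34.3, 98.3]
ft_force: [0.8, 0.7, -0.1]
finger_gap: 0.293
tool_pos: [452.5, 34.3, 98.1]
ft_force: [-0.3, 0.2, 5.8]
finger_gap: 0.139
finger_force: 40.3
tool_pos: [453.2, 34.3, 129.8]
ft_force: [1.0, 0.3, -1.2]
finger_gap: 0.131
finger_force: 39.1
t 16.6 pos [453.2  34.3 129.8] ang 21.93 F [ 1.   0.3 -1.2] gap 0.131 q7 12.2
shift cm [  9.88  25.23 -10.34] rot [ 0.003 -0.001  0.507] after-turn shift [ 20.86  17.24 -10.42]
```

View pics/s4.png

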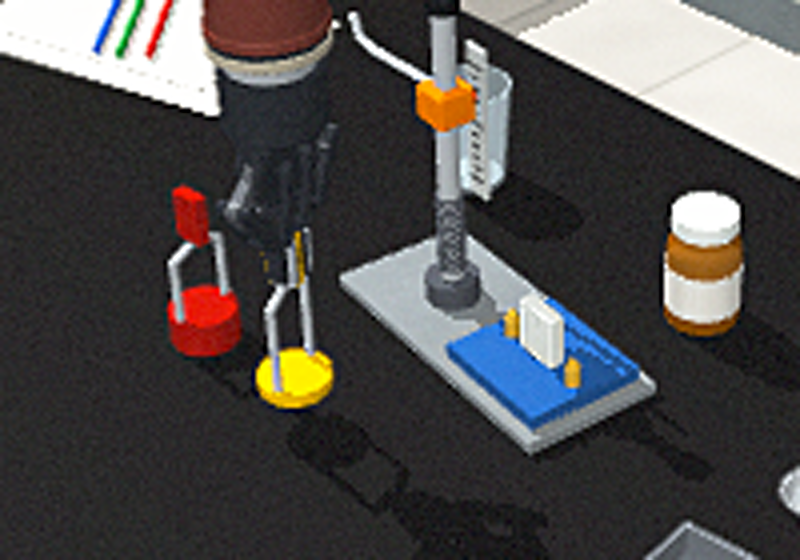

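Yellow hangs level in the fingers with its base at (295,378), and red is untouched. I'll lift it, turn it and go around red to the front of the hook tip.

```bash
python3 -m creep '[[0,0,-2,0,0,0.1,0],[0,0,-4.5,0,0,0.2,0],[0,0,-7,0,0,0.3,0],[0,0,-9.5,0,0,0.4,0],[0,0,-11.5,0,0,0.507,0]]' >/dev/null
python3 -m creep '[[0,0,0,0,0,0,0],[0,0,0,0,0,0,0],[0,0,0,0,0,0,0],[0,0,0,0,0,0,0],[0,0,0,0,0,0,0]]' >/dev/null
python3 -c "from h import *; go(545,235,245,-7.1);go(649,232,233,-7.1)"
```

```text
t 17.48 pos [451.3  34.  241.5] ang -7.04 F [ 0.8 -0.8 -1.7] gap 0.136 q7 -21.7
shift cm [21.1   6.83 -0.38] rot [-0.002  0.001  0.001] after-turn shift [21.11  6.81 -0.35]
t 17.48 pos [451.3  34.  241.5] ang -7.04 F [ 0.8 -0.8 -1.7] gap 0.136 q7 -21.7
shift cm [22.08 17.19  0.8 ] rot [-0.002  0.001  0.001] after-turn shift [22.09 17.17  0.85]
```

```bash
python3 -m creep '[[2,1,-0.3,0,0,0,0],[5.5,3,-0.3,0,0,0,0],[9,5,-0.3,0,0,0,0],[12.5,6.5,-0.3,0,0,0,0],[16,6.8,-0.3,0,0,0,0]]' >/dev/null
python3 -m creep '[[3,0.1,0,0,0,0,0],[5.2,0.2,0.2,0,0,0,0],[5.9,2.5,0.5,0,0,0,0],[6.1,5.5,0.8,0,0,0,0],[6.1,8,1.1,0,0,0,0]]' >/dev/null
python3 -m creep '[[0,1,0,0,0,0,0],[0,2,0,0,0,0,0],[0,2.4,0,0,0,0,0],[0,2.4,0,0,0,0,0],[0,2.4,0,0,0,0,0]]' >/dev/null
python3 -m creep '[[0,0,0,0,0,0,0],[0,0,0,0,0,0,0],[0,0,0,0,0,0,0],[0,0,0,0,0,0,0],[0,0,0,0,0,0,0]]' >/dev/null
python3 - <<'E'
from h import *
go(649,232,233,-7.1)
go(639.6,157.8,233,-7.1)
I,D=grab_frame("side"); cv2.imwrite("pics/s5.png",cv2.resize(I[110:230,210:360],None,fx=5,fy=5,interpolation=cv2.INTER_CUBIC)[:,:,::-1]); np.savez("side5.npz",I=I,D=D)
E
```

```text
t 19.15 pos [649.8 232.3 234.8] ang -7.09 F [ 0.  -0.2 -2.6] gap 0.137 q7 -19.5
shift cm [-0.04 -0.07  0.18] rot [ 0. -0.  0.] after-turn shift [-0.04 -0.07  0.18]
t 19.15 pos [649.8 232.3 234.8] ang -7.09 F [ 0.  -0.2 -2.6] gap 0.137 q7 -19.5
shift cm [-7.52 -0.09  0.18] rot [ 0. -0.  0.] after-turn shift [-7.52 -0.09  0.18]
```

View pics/s5.png

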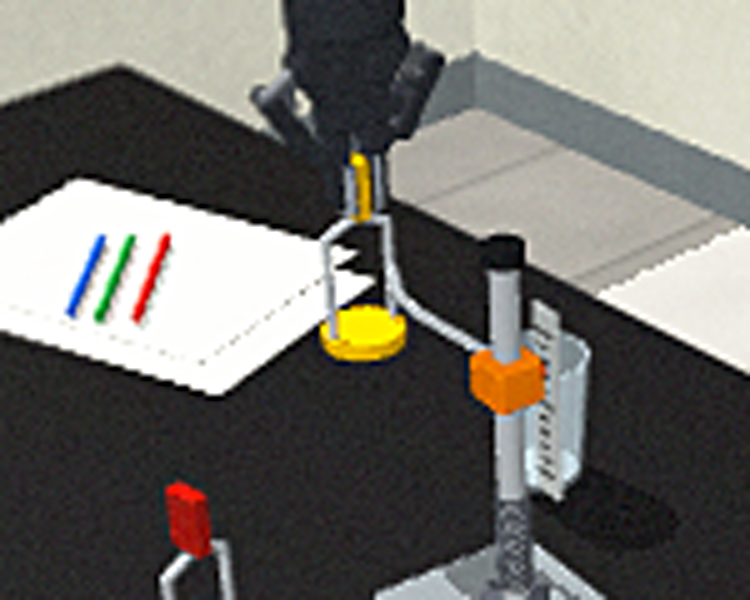

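Yellow is in front of the hook tip with its loop open toward the column, and the rod runs from about (390,265) to (480,345). I'll slide it on slowly.

```bash
python3 -m creep '[[-0.4,-0.08,0,0,0,0,0],[-1,-0.08,0,0,0,0,0],[-1.6,-0.08,0,0,0,0,0],[-2.2,-0.08,0,0,0,0,0],[-2.8,-0.08,0,0,0,0,0]]' | grep -E "pos|ft"
python3 -m creep '[[-0.6,0,0,0,0,0,0],[-1.2,0,0,0,0,0,0],[-1.8,0,0,0,0,0,0],[-2.4,0,0,0,0,0,0],[-2.8,0,0,0,0,0,0]]' | grep -E "pos|ft"
python3 -m creep '[[-0.6,0,0,0,0,0,0],[-1.2,0,0,0,0,0,0],[-1.6,0,0,0,0,0,0],[-1.9,0,0,0,0,0,0],[-1.9,0,0,0,0,0,0]]' | grep -E "pos|ft"
python3 -m creep '[[0,0,0.4,0,0,0,0],[0,0,0.8,0,0,0,0],[0,0,1.2,0,0,0,0],[0,0,1.6,0,0,0,0],[0,0,2,0,0,0,0]]' | grep -E "pos|ft"
python3 -m creep '[[0,0,0.2,0,0,0,0],[0,0,0.4,0,0,0,0],[0,0,0.6,0,0,0,0],[0,0,0.8,0,0,0,0],[0,0,1,0,0,0,0]]' | grep -E "pos|ft"
python3 - <<'E'
from h import *
go(639.6,157.8,203.5,-7.1)
I,D=grab_frame("side"); cv2.imwrite("pics/s6.png",cv2.resize(I[110:230,210:360],None,fx=5,fy=5,interpolation=cv2.INTER_CUBIC)[:,:,::-1])
E
```

```text
tool_pos: [645.7, 203.3, 234.7]
ft_force: [0.6, 0.0, -2.1]
tool_pos: [642.2, 175.5, 234.7]
ft_force: [0.3, -0.9, -1.5]
tool_pos: [640.0, 156.8, 234.7]
ft_force: [0.8, -0.4, -1.2]
tool_pos: [639.7, 158.1, 213.8]
ft_force: [-1.2, 0.3, -2.7]
tool_pos: [640.0, 157.8, 204.5]
ft_force: [-0.4, -0.5, -1.0]
t 21.28 pos [640.  157.8 204.5] ang -7.11 F [-0.4 -0.5 -1. ] gap 0.132 q7 -13.7
shift cm [-0.   -0.04  0.1 ] rot [ 0. -0. -0.] after-turn shift [-0.   -0.04  0.1 ]
```

View pics/s6.png

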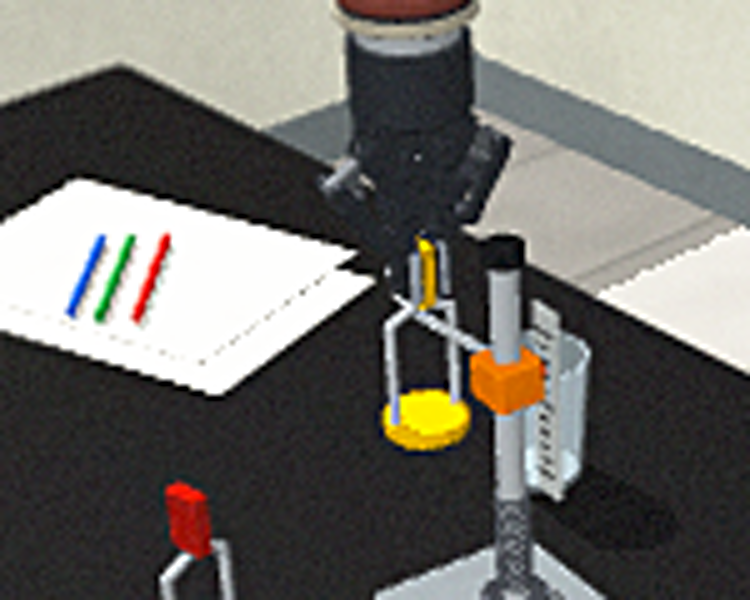

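The rod now passes through the loop under the yellow tab, with the tip at (390,275). I'll lower until the spring carries the weight.

```bash
python3 -m creep '[[0,0,0.2,0,0,0,0],[0,0,0.4,0,0,0,0],[0,0,0.6,0,0,0,0],[0,0,0.8,0,0,0,0],[0,0,1,0,0,0,0]]' | grep -E "pos|ft"
python3 -m creep '[[0,0,0.2,0,0,0,0],[0,0,0.4,0,0,0,0],[0,0,0.6,0,0,0,0],[0,0,0.8,0,0,0,0],[0,0,0.9,0,0,0,0]]' | grep -E "pos|ft"
python3 -m creep '[[0,0,0.1,0,0,0,0],[0,0,0.2,0,0,0,0],[0,0,0.2,0,0,0,0],[0,0,0.2,0,0,0,0],[0,0,0.2,0,0,0,0]]' | grep -E "pos|ft"
python3 -m creep '[[0,0,0,0,0,0,0],[0,0,0,0,0,0,0],[0,0,0,0,0,0,0],[0,0,0,0,0,0,0],[0,0,0,0,0,0,0]]' | grep -E "pos|ft"
```

```text
tool_pos: [640.0, 157.8, 194.5]
ft_force: [0.1, 0.1, -1.1]
tool_pos: [639.9, 157.8, 185.4]
ft_force: [0.4, 0.2, 0.1]
tool_pos: [639.9, 157.8, 183.7]
ft_force: [0.1, 0.1, 0.4]
tool_pos: [639.9, 157.8, 183.6]
ft_force: [-0.1, -0.8, -0.9]
```

```bash
python3 -m creep '[[0,0,0,0,0,0,1.6],[0,0,0,0,0,0,2],[0,0,0,0,0,0,3],[0,0,0,0,0,0,4],[0,0,0,0,0,0,5]]' | grep -E "pos|ft|gap"
python3 -m creep '[[0,0,0,0,0,0,6],[0,0,-0.5,0,0,0,6],[0,0,-2,0,0,0,6],[0,0,-4,0,0,0,6],[0,0,-6,0,0,0,6]]' | grep -E "pos|ft|gap"
for i in 1 2 3 4 5 6 7 8 9; do python3 -m creep '[[0,0,0,0,0,0,6],[0,0,0,0,0,0,6],[0,0,0,0,0,0,6],[0,0,0,0,0,0,6],[0,0,0,0,0,0,6]]' >/dev/null; done
python3 - <<'E'
from h import *
go(639.6,157.8,183.6,-7.1)
I,D=grab_frame("side"); cv2.imwrite("pics/s7.png",cv2.resize(I[110:230,210:360],None,fx=5,fy=5,interpolation=cv2.INTER_CUBIC)[:,:,::-1])
E
```

```text
tool_pos: [639.9, 157.8, 183.6]
ft_force: [0.6, -0.5, -1.0]
finger_gap: 0.582
tool_pos: [639.6, 157.7, 244.3]
ft_force: [0.3, -0.1, 1.8]
finger_gap: 0.704
t 27.58 pos [639.9 157.8 243.6] ang -7.11 F [ 1.3  0.6 -0.1] gap 0.708 q7 -14.4
shift cm [-0.   -0.03  6.  ] rot [-0.  0. -0.] after-turn shift [-0.   -0.03  6.  ]
```

View pics/s7.png

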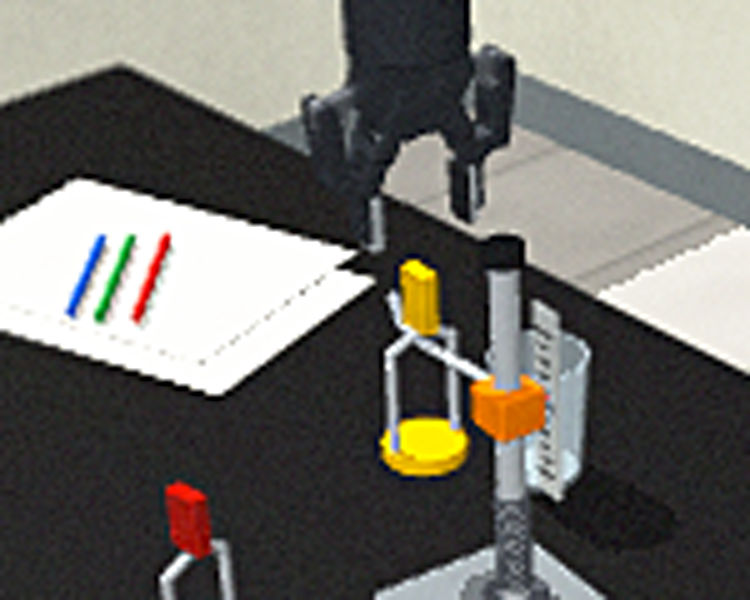

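Yellow hangs level and settled on the hook, with the carriage lowered by about 20 mm and the fingers clear. I'll regrip and take it off.

```bash
for i in 1 2; do python3 -m creep '[[0,0,0,0,0,0,6],[0,0,0,0,0,0,6],[0,0,0,0,0,0,6],[0,0,0,0,0,0,6],[0,0,0,0,0,0,6]]' >/dev/null; done
python3 -m creep '[[0,0,1.5,0,0,0,6],[0,0,3,0,0,0,6],[0,0,4.5,0,0,0,6],[0,0,5.6,0,0,0,6],[0,0,6,0,0,0,6]]' 40 | grep -E "pos|ft|gap"
python3 -m creep '[[0,0,0,0,0,0,4.5],[0,0,0,0,0,0,3],[0,0,0,0,0,0,2],[0,0,0,0,0,0,1.5],[0,0,0,0,0,0,1.2]]' | grep -E "pos|ft|gap"
python3 -m creep '[[0,0,0,0,0,0,0.8],[0,0,0,0,0,0,0.4],[0,0,0,0,0,0,0],[0,0,0,0,0,0,0],[0,0,0,0,0,0,0]]' | grep -E "pos|ft|gap|finger"
python3 -m creep '[[0,0,-0.3,0,0,0,0],[0,0,-0.8,0,0,0,0],[0,0,-1.3,0,0,0,0],[0,0,-1.8,0,0,0,0],[0,0,-2.3,0,0,0,0]]' | grep -E "pos|ft"
python3 -m creep '[[0,0,-0.5,0,0,0,0],[0,0,-1.1,0,0,0,0],[0,0,-1.7,0,0,0,0],[0,0,-2.3,0,0,0,0],[0,0,-2.8,0,0,0,0]]' | grep -E "pos|ft"
python3 -m creep '[[0.4,0,0,0,0,0,0],[1.2,0,0,0,0,0,0],[2,0,0,0,0,0,0],[3,0,0,0,0,0,0],[4,0,0,0,0,0,0]]' | grep -E "pos|ft"
python3 -m creep '[[1,0,0,0,0,0,0],[2,0,0,0,0,0,0],[3,0,0,0,0,0,0],[4,0,0,0,0,0,0],[4.5,0,0,0,0,0,0]]' | grep -E "pos|ft"
python3 -m creep '[[0,0,-0.4,0,0,0,0],[0,0,-0.8,0,0,0,0],[0,0,-1,0,0,0,0],[0,0,-1,0,0,0,0],[0,0,-1,0,0,0,0]]' >/dev/null
python3 - <<'E'
from h import *
t=np.array([475.5,-365]); a=np.radians(-5.2); ux=np.array([np.cos(a),np.sin(a)]); uy=np.array([-ux[1],ux[0]])
for s in(1,-1): print("tray spot",(t+42*s*uy).round(1))
go(545,250,245,-7.1); go(*(t-42*uy),245,-7.1)
I,D=grab_frame("top"); np.savez("top8.npz",I=I,D=D)
cv2.imwrite("pics/t8.png",np.hstack([cv2.resize(I[160:285,220:320],None,fx=4,fy=4),cv2.resize(I[160:285,390:490],None,fx=4,fy=4)])[:,:,::-1])
E
```

```text
tool_pos: [639.1, 157.7, 181.7]
ft_force: [0.3, 0.4, -0.5]
finger_gap: 0.704
tool_pos: [640.0, 157.9, 184.2]
ft_force: [0.3, -0.1, 0.0]
finger_gap: 0.144
tool_pos: [639.9, 157.9, 183.6]
ft_force: [-1.2, 0.4, 0.5]
finger_gap: 0.136
finger_force: 41.5
tool_pos: [640.1, 157.6, 207.3]
ft_force: [-0.7, -0.5, -2.2]
tool_pos: [640.0, 157.7, 235.5]
ft_force: [-0.2, 0.4, -2.6]
tool_pos: [644.7, 199.1, 234.1]
ft_force: [-0.2, 0.1, -1.0]
tool_pos: [650.3, 244.4, 234.3]
ft_force: [-0.6, 0.9, -1.4]
tray spot [ 479.3 -323.2]
tray spot [ 471.7 -406.8]
t 31.8 pos [650.7 241.4 245.1] ang -7.17 F [-0.8 -0.  -1.4] gap 0.134 q7 -20.3
shift cm [-4.600e-01 -1.059e+01  1.000e-02] rot [ 0.001 -0.    -0.001] after-turn shift [-4.500e-01 -1.059e+01  1.000e-02]
t 31.8 pos [650.7 241.4 245.1] ang -7.17 F [-0.8 -0.  -1.4] gap 0.134 q7 -20.3
shift cm [-6.655e+01 -9.670e+00 -1.000e-02] rot [ 0.001 -0.    -0.001] after-turn shift [-6.654e+01 -9.750e+00  1.000e-02]
```

View pics/t8.png

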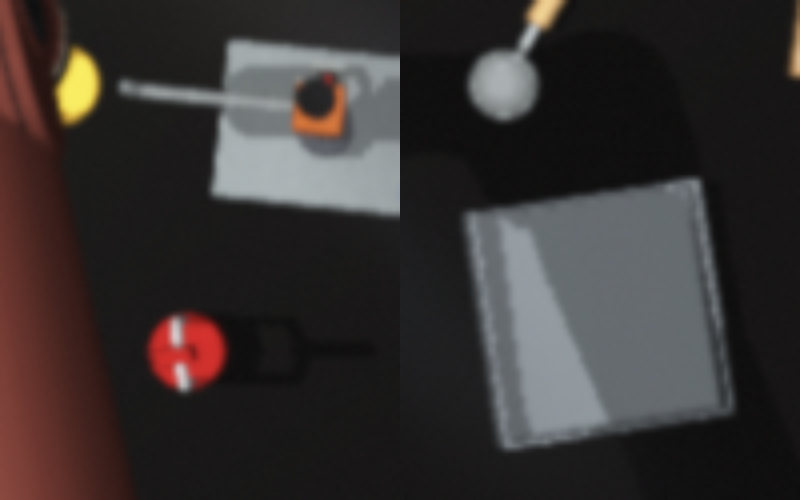

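Yellow is off the hook and held at (75,88). Red is standing still at (187,350) in the left crop, and the tray at right is empty. I'm carrying yellow to the tray.

```bash
python3 -m creep '[[0,-2,-0.5,0,0,0,0],[0,-5,-1,0,0,0,0],[0,-9,-1.5,0,0,0,0],[0,-13,-2,0,0,0,0],[0,-17,-2,0,0,0,0]]' >/dev/null
python3 -m creep '[[-2.5,0,0,0,0,0,0],[-6,0.5,0,0,0,0,0],[-9.5,1,0,0,0,0,0],[-13,1.5,0,0,0,0,0],[-16.6,2,0,0,0,0,0]]' >/dev/null
python3 -m creep '[[-3.5,0.4,0,0,0,0,0],[-7,0.8,0,0,0,0,0],[-10.5,1.2,0,0,0,0,0],[-14,1.6,0,0,0,0,0],[-17.5,2,0,0,0,0,0]]' >/dev/null
python3 -m creep '[[-3.5,0.4,0,0,0,0,0],[-7,0.8,0,0,0,0,0],[-10.5,1.2,0,0,0,0,0],[-14,1.6,0,0,0,0,0],[-17.5,2,0,0,0,0,0]]' >/dev/null
python3 -m creep '[[-3.5,0.4,0,0,0,0,0],[-7,0.8,0,0,0,0,0],[-10.5,1.2,0,0,0,0,0],[-13,1.6,0,0,0,0,0],[-14.8,2,0,0,0,0,0]]' >/dev/null
python3 -m creep '[[0,0,2,0,0,0,0],[0,0,4,0,0,0,0],[0,0,6,0,0,0,0],[0,0,8,0,0,0,0],[0,0,10,0,0,0,0]]' >/dev/null
python3 -m creep '[[0,0,0,0,0,0,0],[0,0,0,0,0,0,0],[0,0,0,0,0,0,0],[0,0,0,0,0,0,0],[0,0,0,0,0,0,0]]' >/dev/null
python3 -c "from h import *; go(479.3,-406.8,102.5,5.2)"
```

```text
t 34.77 pos [ 479.4 -406.1  166. ] ang -7.1 F [-0.7 -0.1 -2.3] gap 0.134 q7 49.9
shift cm [-0.06 -0.02  6.35] rot [ 0.002  0.001 -0.215] after-turn shift [-0.07 -0.02  6.35]
```

```bash
python3 -m creep '[[0,0,1.5,0,0,0,0],[0,0,3,0,0,0,0],[0,0,4.4,0,0,0,0],[0,0,5.3,0,0,0,0],[0,0,5.8,0,0,0,0]]' | grep -E "pos|ft"
python3 -m creep '[[0,0,0.15,0,0,0,0],[0,0,0.3,0,0,0,0],[0,0,0.45,0,0,0,0],[0,0,0.55,0,0,0,0],[0,0,0.55,0,0,0,0]]' | grep -E "pos|ft"
python3 -m creep '[[0,0,0,0,0,0,0],[0,0,0,0,0,0,0],[0,0,0.05,0,0,0,0],[0,0,0.05,0,0,0,0],[0,0,0.05,0,0,0,0]]' | grep -E "pos|ft"
```

```text
tool_pos: [478.4, -405.0, 104.8]
ft_force: [-0.1, 0.2, -2.0]
tool_pos: [479.2, -406.1, 101.9]
ft_force: [-1.1, 0.4, 2.0]
tool_pos: [479.2, -406.3, 101.8]
ft_force: [-1.6, -0.3, 9.1]
```

Contact made; I'll release, retreat and check.

```bash
python3 -m creep '[[0,0,-0.05,0,0,0,1.6],[0,0,-0.05,0,0,0,2.5],[0,0,-0.05,0,0,0,4],[0,0,-0.05,0,0,0,6],[0,0,-0.05,0,0,0,8.5]]' | grep -E "pos|ft|gap"
python3 -m creep '[[0,0,-1,0,0,0,8.5],[0,0,-3,0,0,0,8.5],[0,0,-5,0,0,0,8.5],[0,0,-7,0,0,0,8.5],[0,0,-8,0,0,0,8.5]]' >/dev/null
python3 -m creep '[[3,0,0,0,0,0,8.5],[6,0,0,0,0,0,8.5],[10,0,0,0,0,0,8.5],[14,0,0,0,0,0,8.5],[17,0,0,0,0,0,8.5]]' >/dev/null
python3 -m creep '[[3.5,0,0,0,0,0,8.5],[7.5,0,0,0,0,0,8.5],[11.5,0,0,0,0,0,8.5],[15,0,0,0,0,0,8.5],[18,0,0,0,0,0,8.5]]' >/dev/null
python3 -m creep '[[0,0,0,0,0,0,8.5],[0,0,0,0,0,0,8.5],[0,0,0,0,0,0,8.5],[0,0,0,0,0,0,8.5],[0,0,0,0,0,0,8.5]]' >/dev/null
python3 - <<'E'
from h import *
I,D=grab_frame("top"); np.savez("top9.npz",I=I,D=D)
cv2.imwrite("pics/t9.png",np.hstack([cv2.resize(I[160:285,190:320],None,fx=4,fy=4),cv2.resize(I[160:285,405:475],None,fx=4,fy=4)])[:,:,::-1])
X=cloud("top",D); H=cv2.cvtColor(I,cv2.COLOR_RGB2HSV).astype(int)
m=((H[...,0]<10)|(H[...,0]>170))&(H[...,1]>110)&(H[...,2]>60)&(X[...,2]>88)&(X[...,2]<160)&(X[...,1]>60)
p=X[m][:,:2]; m0=np.median(p,0); p=p[np.hypot(*(p-m0).T)<40]; print(m0,cv2.minAreaRect(p.astype(np.float32)))
go(*m0,160,7)
E
```

```text
tool_pos: [479.0, -405.5, 100.9]
ft_force: [0.3, 0.6, -0.1]
finger_gap: 0.713
[463.9018004  162.42062814] ((462.8926696777344, 164.549072265625), (11.383635520935059, 24.598007202148438), 7.565094470977783)
t 38.15 pos [522.1 -59.7 181.2] ang -7.25 F [-0.5  0.9  0.3] gap 0.998 q7 6.3
shift cm [21.31 -8.57  2.12] rot [ 0.     0.    -0.249] after-turn shift [22.76 -3.07  2.12]
```

View pics/t9.png

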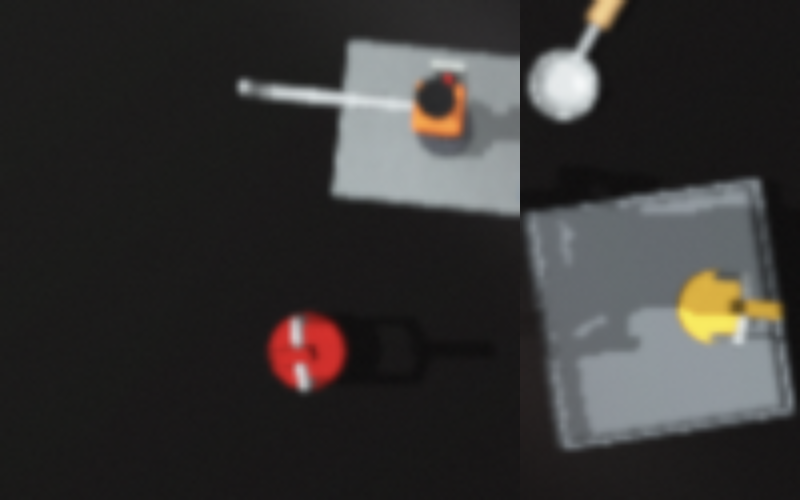

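Yellow stands upright in the tray (base (715,308), tab leaning outward only by perspective). Red is unmoved at (307,350), so I'll pick it next.

```bash
python3 -m creep '[[0,0,0,0,0,-0.05,8.5],[0,0,0,0,0,-0.1,8.5],[0,0,0,0,0,-0.15,8.5],[0,0,0,0,0,-0.2,8.5],[0,0,0,0,0,-0.25,8.5]]' >/dev/null
python3 -m creep '[[2.5,-0.4,0,0,0,0,8.5],[6,-1,0,0,0,0,8.5],[9.5,-1.6,0,0,0,0,8.5],[13,-2.2,0,0,0,0,8.5],[16,-2.8,0,0,0,0,8.5]]' >/dev/null
python3 -m creep '[[3,-0.1,0,0,0,0,8.5],[5.5,-0.2,0,0,0,0,8.5],[6.8,-0.3,0,0,0,0,8.5],[6.8,-0.3,1,0,0,0,8.5],[6.8,-0.3,2,0,0,0,8.5]]' >/dev/null
python3 -m creep '[[0,0,0,0,0,0,8.5],[0,0,0,0,0,0,8.5],[0,0,0,0,0,0,8.5],[0,0,0,0,0,0,8.5],[0,0,0,0,0,0,8.5]]' >/dev/null
python3 -c "from h import *; go(462.6,164.8,98,7.3)"
```

```text
t 39.82 pos [463.2 163.5 161.4] ang 7.16 F [ 0.8 -0.4 -1.1] gap 0.998 q7 -13.6
shift cm [ 0.13 -0.05  6.34] rot [ 0.    -0.    -0.002] after-turn shift [ 0.13 -0.05  6.34]
```

```bash
python3 -m creep '[[0.13,-0.05,1,0,0,0,8.5],[0.13,-0.05,2.5,0,0,0,8.5],[0.13,-0.05,4,0,0,0,8.5],[0.13,-0.05,5.5,0,0,0,8.5],[0.13,-0.05,6.35,0,0,0,8.5]]' 60 | grep -E "pos|ft"
python3 -m creep '[[0,0,0,0,0,0,6],[0,0,0,0,0,0,4.5],[0,0,0,0,0,0,3],[0,0,0,0,0,0,2],[0,0,0,0,0,0,1.5]]' | grep -E "pos|ft|gap"
python3 -m creep '[[0,0,0,0,0,0,1.2],[0,0,0,0,0,0,0.8],[0,0,0,0,0,0,0],[0,0,0,0,0,0,0],[0,0,0,0,0,0,0]]' | grep -E "pos|ft|gap|finger"
python3 -m creep '[[0,0,-0.5,0,0,0,0],[0,0,-1.5,0,0,0,0],[0,0,-3.5,0,0,0,0],[0,0,-5.5,0,0,0,0],[0,0,-7.5,0,0,0,0]]' | grep -E "pos|ft|gap|finger"
python3 -m creep '[[0,0,-2,0,0,0.05,0],[0,0,-4,0,0,0.1,0],[0,0,-6,0,0,0.15,0],[0,0,-7,0,0,0.2,0],[0,0,-7.3,0,0,0.25,0]]' | grep -E "pos|ft|gap|finger"
python3 -m creep '[[0,0,0,0,0,0,0],[0,0,0,0,0,0,0],[0,0,0,0,0,0,0],[0,0,0,0,0,0,0],[0,0,0,0,0,0,0]]' >/dev/null
python3 -c "from h import *; go(545,240,245,-7.1);go(649,240,235,-7.1)"
```

```text
tool_pos: [461.4, 164.9, 95.7]
ft_force: [0.4, 0.2, 0.7]
tool_pos: [462.6, 165.5, 98.3]
ft_force: [-0.1, -0.3, 0.5]
finger_gap: 0.296
tool_pos: [461.8, 165.3, 98.0]
ft_force: [-4.1, -1.5, 6.9]
finger_gap: 0.128
finger_force: 58.3
tool_pos: [462.1, 164.7, 173.9]
ft_force: [0.6, 0.5, -4.1]
finger_gap: 0.134
finger_force: 58.9
tool_pos: [463.1, 165.2, 248.2]
ft_force: [-0.6, -0.5, -4.9]
finger_gap: 0.131
finger_force: 58.8
t 42.32 pos [462.  165.  245.2] ang -7.08 F [-0.4 -0.3 -4.7] gap 0.133 q7 -33.8
shift cm [8.46 7.32 0.01] rot [-0.001  0.001  0.   ] after-turn shift [8.47 7.31 0.02]
t 42.32 pos [462.  165.  245.2] ang -7.08 F [-0.4 -0.3 -4.7] gap 0.133 q7 -33.8
shift cm [ 9.75 17.64  1.  ] rot [-0.001  0.001  0.   ] after-turn shift [ 9.75 17.63  1.02]
```

```bash
python3 -m creep '[[2,0.3,0,0,0,0,0],[5,1,0,0,0,0,0],[8,2.5,0,0,0,0,0],[9.5,5,0.3,0,0,0,0],[9.7,8,0.6,0,0,0,0]]' >/dev/null
python3 -m creep '[[0,3,0.2,0,0,0,0],[0,6,0.4,0,0,0,0],[0,8.5,0.4,0,0,0,0],[0,9.6,0.4,0,0,0,0],[0,9.6,0.4,0,0,0,0]]' >/dev/null
python3 -m creep '[[0,0,0,0,0,0,0],[0,0,0,0,0,0,0],[0,0,0,0,0,0,0],[0,0,0,0,0,0,0],[0,0,0,0,0,0,0]]' >/dev/null
python3 - <<'E'
from h import *
go(639.8,157.8,235,-7.1)
I,D=grab_frame("side"); cv2.imwrite("pics/s10.png",cv2.resize(I[110:230,210:360],None,fx=5,fy=5,interpolation=cv2.INTER_CUBIC)[:,:,::-1])
E
```

```text
t 43.57 pos [648.3 240.4 235.9] ang -7.04 F [ 0.3 -0.1 -5.7] gap 0.135 q7 -13.9
shift cm [-8.3   0.17  0.09] rot [-0.    -0.001  0.001] after-turn shift [-8.3   0.18  0.09]
```

View pics/s10.png

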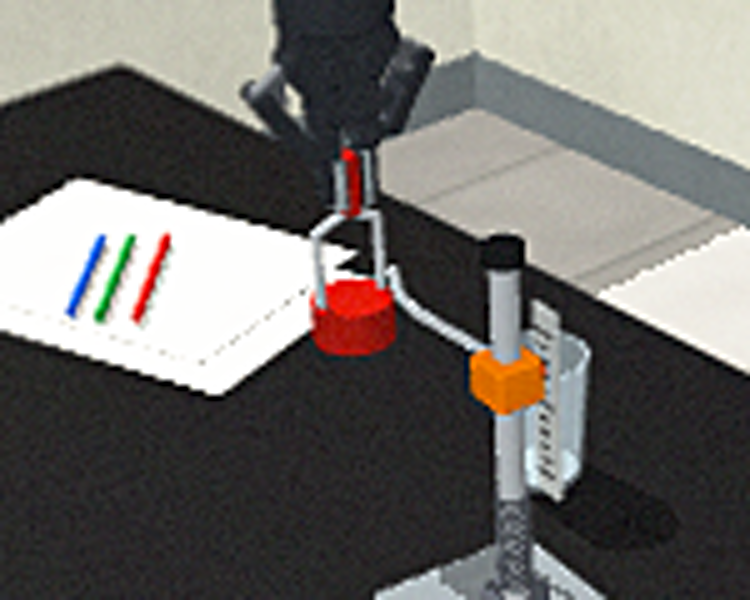

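Red hangs level before the hook tip (395,270), so I'll slide it on and lower it slowly while reading the force.

```bash
python3 -m creep '[[-0.6,0.17,0,0,0,0,0],[-1.2,0.17,0,0,0,0,0],[-1.8,0.17,0,0,0,0,0],[-2.4,0.17,0,0,0,0,0],[-3,0.17,0,0,0,0,0]]' | grep -E "pos|ft"
python3 -m creep '[[-0.6,0,0,0,0,0,0],[-1.2,0,0,0,0,0,0],[-1.8,0,0,0,0,0,0],[-2.4,0,0,0,0,0,0],[-3,0,0,0,0,0,0]]' | grep -E "pos|ft"
python3 -m creep '[[-0.6,0,0,0,0,0,0],[-1.2,0,0,0,0,0,0],[-1.8,0,0,0,0,0,0],[-2.2,0,0,0,0,0,0],[-2.3,0,0,0,0,0,0]]' | grep -E "pos|ft"
python3 -m creep '[[0,0,0.4,0,0,0,0],[0,0,0.8,0,0,0,0],[0,0,1.2,0,0,0,0],[0,0,1.6,0,0,0,0],[0,0,2,0,0,0,0]]' | grep -E "pos|ft"
python3 -m creep '[[0,0,0.3,0,0,0,0],[0,0,0.5,0,0,0,0],[0,0,0.7,0,0,0,0],[0,0,0.9,0,0,0,0],[0,0,1.1,0,0,0,0]]' | grep -E "pos|ft"
for i in 1 2 3 4; do python3 -m creep '[[0,0,0.2,0,0,0,0],[0,0,0.4,0,0,0,0],[0,0,0.6,0,0,0,0],[0,0,0.8,0,0,0,0],[0,0,1,0,0,0,0]]' | grep -E "pos|ft"; done
python3 -m creep '[[0,0,0.2,0,0,0,0],[0,0,0.4,0,0,0,0],[0,0,0.6,0,0,0,0],[0,0,0.7,0,0,0,0],[0,0,0.7,0,0,0,0]]' | grep -E "pos|ft"
python3 -m creep '[[0,0,0,0,0,0,0],[0,0,0,0,0,0,0],[0,0,0,0,0,0,0],[0,0,0,0,0,0,0],[0,0,0,0,0,0,0]]' | grep -E "pos|ft"
```

```text
tool_pos: [646.8, 208.5, 235.7]
ft_force: [0.4, 0.0, -5.2]
tool_pos: [643.0, 179.3, 235.6]
ft_force: [-0.1, -0.7, -5.0]
tool_pos: [640.3, 155.8, 235.7]
ft_force: [-0.1, 0.0, -5.0]
tool_pos: [640.1, 157.5, 214.8]
ft_force: [-0.1, -0.0, -5.7]
tool_pos: [640.4, 157.1, 204.5]
ft_force: [0.6, 0.0, -4.2]
tool_pos: [640.4, 157.1, 194.6]
ft_force: [0.8, 0.8, -4.3]
tool_pos: [640.4, 157.1, 184.5]
ft_force: [0.5, 0.4, -2.4]
tool_pos: [640.4, 157.1, 174.5]
ft_force: [0.1, -0.1, -1.9]
tool_pos: [640.4, 157.1, 164.5]
ft_force: [0.2, -0.4, -0.8]
tool_pos: [640.2, 157.1, 157.4]
ft_force: [0.4, -1.1, -0.4]
tool_pos: [640.2, 157.1, 157.7]
ft_force: [-0.9, -0.4, 0.5]
```

```bash
python3 -m creep '[[0,0,0.1,0,0,0,0],[0,0,0.2,0,0,0,0],[0,0,0.2,0,0,0,0],[0,0,0.2,0,0,0,0],[0,0,0.2,0,0,0,0]]' | grep -E "pos|ft"
python3 -m creep '[[0,0,0,0,0,0,1.6],[0,0,0,0,0,0,2],[0,0,0,0,0,0,3],[0,0,0,0,0,0,4],[0,0,0,0,0,0,5]]' | grep -E "pos|ft|gap"
python3 -m creep '[[0,0,0,0,0,0,6],[0,0,-0.5,0,0,0,6],[0,0,-2,0,0,0,6],[0,0,-4,0,0,0,6],[0,0,-6,0,0,0,6]]' | grep -E "pos|ft|gap"
for i in 1 2 3 4 5 6 7 8 9 10 11; do python3 -m creep '[[0,0,0,0,0,0,6],[0,0,0,0,0,0,6],[0,0,0,0,0,0,6],[0,0,0,0,0,0,6],[0,0,0,0,0,0,6]]' >/dev/null; done
python3 - <<'E'
from h import *
go(639.6,157.8,154,-7.1)
I,D=grab_frame("side"); cv2.imwrite("pics/s11.png",cv2.resize(I[110:230,210:360],None,fx=5,fy=5,interpolation=cv2.INTER_CUBIC)[:,:,::-1])
X=cloud("side",D); H=cv2.cvtColor(I,cv2.COLOR_RGB2HSV).astype(int)
m=((H[...,0]<6)|(H[...,0]>170))&(H[...,1]>130)&(H[...,2]>60)&(np.hypot(X[...,0]-640,X[...,1]-158)<50)&(X[...,2]<250)
z=X[m][:,2]; print("red z range",np.percentile(z,[1,99]),m.sum())
E
```

```text
tool_pos: [640.2, 157.1, 155.6]
ft_force: [-0.9, -0.6, 0.0]
tool_pos: [640.3, 157.1, 155.6]
ft_force: [-0.7, -0.4, -0.3]
finger_gap: 0.582
tool_pos: [640.0, 157.0, 216.4]
ft_force: [0.6, -0.4, -0.1]
finger_gap: 0.704
t 54.03 pos [640.3 157.2 215.6] ang -7.1 F [ 0.3 -0.4  0.6] gap 0.707 q7 -7.6
shift cm [ 0.05 -0.08  6.16] rot [ 0.  0. -0.] after-turn shift [ 0.05 -0.08  6.16]
red z range [ 60.85049926 196.11789839] 315
```

View pics/s11.png

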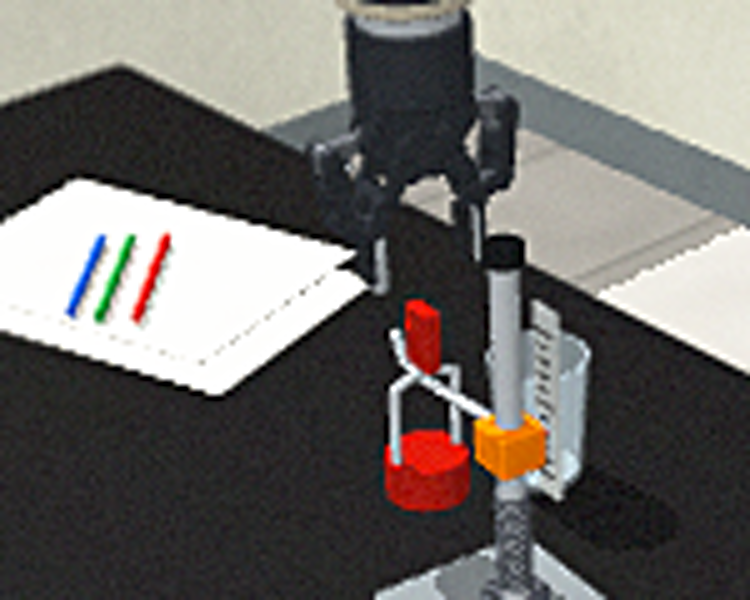

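Red hangs level and settled, with its tab at (422,335), and depth puts its underside at about 60 mm, which is a dip of roughly 46–48 mm. That makes 16 pictures viewed, over the limit of 14. I lost count, so I'll view no more and check by numbers only.

```bash
python3 -m creep '[[0,0,1.5,0,0,0,6],[0,0,3,0,0,0,6],[0,0,4.5,0,0,0,6],[0,0,5.5,0,0,0,6],[0,0,5.9,0,0,0,6]]' 60 | grep -E "pos|ft|gap"
python3 -m creep '[[0,0,0,0,0,0,4.5],[0,0,0,0,0,0,3],[0,0,0,0,0,0,2],[0,0,0,0,0,0,1.5],[0,0,0,0,0,0,1.2]]' | grep -E "pos|ft|gap"
python3 -m creep '[[0,0,0,0,0,0,0.8],[0,0,0,0,0,0,0.4],[0,0,0,0,0,0,0],[0,0,0,0,0,0,0],[0,0,0,0,0,0,0]]' | grep -E "pos|ft|gap|finger"
python3 -m creep '[[0,0,-0.3,0,0,0,0],[0,0,-0.8,0,0,0,0],[0,0,-1.4,0,0,0,0],[0,0,-2,0,0,0,0],[0,0,-2.6,0,0,0,0]]' | grep -E "pos|ft"
python3 -m creep '[[0,0,-0.6,0,0,0,0],[0,0,-1.2,0,0,0,0],[0,0,-1.8,0,0,0,0],[0,0,-2.3,0,0,0,0],[0,0,-2.8,0,0,0,0]]' | grep -E "pos|ft"
python3 -m creep '[[0,0,-0.5,0,0,0,0],[0,0,-1.1,0,0,0,0],[0,0,-1.7,0,0,0,0],[0,0,-2.3,0,0,0,0],[0,0,-2.6,0,0,0,0]]' | grep -E "pos|ft"
python3 -m creep '[[0,0,0,0,0,0,0],[0,0,0,0,0,0,0],[0,0,0,0,0,0,0],[0,0,0,0,0,0,0],[0,0,0,0,0,0,0]]' | grep -E "pos|ft|gap"
```

```text
tool_pos: [639.5, 157.1, 155.0]
ft_force: [-0.7, 0.1, -0.3]
finger_gap: 0.705
tool_pos: [640.0, 157.3, 157.1]
ft_force: [-4.0, 1.1, -0.2]
finger_gap: 0.145
tool_pos: [639.9, 157.3, 156.5]
ft_force: [-3.2, -0.5, -0.2]
finger_gap: 0.133
finger_force: 58.4
tool_pos: [640.3, 157.2, 183.3]
ft_force: [-2.3, 0.6, -2.8]
tool_pos: [640.6, 156.8, 211.2]
ft_force: [-0.6, 0.2, -4.0]
tool_pos: [640.6, 157.1, 237.7]
ft_force: [0.7, -0.5, -4.5]
tool_pos: [640.1, 157.2, 236.3]
ft_force: [1.0, 0.3, -5.3]
finger_gap: 0.133
```

```bash
python3 -m creep '[[0.4,0,0,0,0,0,0],[1.2,0,0,0,0,0,0],[2,0,0,0,0,0,0],[3,0,0,0,0,0,0],[4,0,0,0,0,0,0]]' | grep -E "pos|ft"
python3 -m creep '[[1,0,0,0,0,0,0],[2,0,0,0,0,0,0],[3,0,0,0,0,0,0],[4,0,0,0,0,0,0],[4.5,0,0,0,0,0,0]]' | grep -E "pos|ft"
python3 -m creep '[[0,0,-0.6,0,0,0,0],[0,0,-1.4,0,0,0,0],[0,0,-2.2,0,0,0,0],[0,0,-3,0,0,0,0],[0,0,-3,0,0,0,0]]' >/dev/null
python3 -m creep '[[0,-2,0,0,0,0,0],[0,-5,0,0,0,0,0],[0,-9,0,0,0,0,0],[0,-13,0,0,0,0,0],[0,-17,0,0,0,0,0]]' >/dev/null
python3 -m creep '[[-2.5,0,0,0,0,0,0],[-5.5,0.4,0,0,0,0,0],[-8.5,0.8,0,0,0,0,0],[-11.5,1.2,0,0,0,0,0],[-14.6,1.6,0,0,0,0,0]]' >/dev/null
python3 -m creep '[[-3,0.3,0,0,0,0,0],[-6,0.6,0,0,0,0,0],[-9,0.9,0,0,0,0,0],[-12,1.2,0,0,0,0,0],[-15,1.6,0,0,0,0,0]]' >/dev/null
python3 -m creep '[[-3,0.3,0,0,0,0,0],[-6,0.6,0,0,0,0,0],[-9,0.9,0,0,0,0,0],[-12,1.2,0,0,0,0,0],[-15,1.6,0,0,0,0,0]]' >/dev/null
python3 -m creep '[[-3,0.3,0,0,0,0,0],[-6,0.6,0,0,0,0,0],[-9,0.9,0,0,0,0,0],[-12,1.2,0,0,0,0,0],[-13.6,1.4,0,0,0,0,0]]' >/dev/null
python3 -m creep '[[0,0,0,0,0,0,0],[0,0,0,0,0,0,0],[0,0,0,0,0,0,0],[0,0,0,0,0,0,0],[0,0,0,0,0,0,0]]' >/dev/null
python3 - <<'E'
from h import *
I,D=grab_frame("side"); X=cloud("side",D); H=cv2.cvtColor(I,cv2.COLOR_RGB2HSV).astype(int)
m=(abs(H[...,0]-26)<7)&(H[...,1]>130)&(np.hypot(X[...,0]-479,X[...,1]+406)<60)
for lo,hi in((0,30),(95,150)):
    p=X[m&(X[...,2]>lo)&(X[...,2]<hi)]; print("yellow",len(p),np.median(p,0).round(1),p[:,2].max() if len(p) else "")
go(471.7,-323.2,102,-7.1)
E
```

```text
tool_pos: [645.3, 198.5, 236.5]
ft_force: [-0.3, 0.3, -4.2]
tool_pos: [650.7, 243.9, 236.3]
ft_force: [0.7, 0.6, -3.8]
yellow 328 [ 475.6 -408.1   16.3] 22.685211847500796
yellow 166 [ 474.9 -406.   125.5] 141.96904882062802
t 60.8 pos [ 439.  -298.3  276.3] ang -7.06 F [ 0.1 -0.3 -4.5] gap 0.132 q7 4.3
shift cm [-1.81  3.01 17.57] rot [0.031 0.015 0.   ] after-turn shift [-2.07  3.55 17.43]
```

```bash
python3 -m creep '[[0,0.5,1,0,0,0,0],[0,1,2,0,0,0,0],[0,2,3,0,0,0,0],[0,2,4,0,0,0,0],[0,2,4,0,0,0,0]]' | grep -E "pos|ft|rot"
python3 -m creep '[[0,0,0,0,0,0,0],[0,0,0,0,0,0,0],[0,0,0,0,0,0,0],[0,0,0,0,0,0,0],[0,0,0,0,0,0,0]]' >/dev/null
python3 -c "
from h import *
go(471.7,-323.2,102,-7.1); print(np.round(get_obs()['joint_pos'],1))"
```

```text
tool_pos: [441.1, -289.3, 242.0]
tcp_rot: [[0.123, 0.991, 0.043], [0.992, -0.122, -0.03], [-0.024, 0.047, -0.999]]
ft_force: [-1.3, 0.4, -5.9]
t 61.63 pos [ 442.3 -290.5  244.4] ang -7.08 F [-1.1 -0.1 -4.5] gap 0.133 q7 2.8
shift cm [-2.52  2.61 14.45] rot [ 0.05   0.025 -0.   ] after-turn shift [-2.88  3.32 14.24]
[-64.5 -21.8  79.3 104.7  23.   77.4   2.8]
```

```bash
python3 -m creep '[[0,1,0,0.01,0.005,0,0],[0,2.5,0,0.02,0.01,0,0],[0,4,0,0.03,0.015,0,0],[0,6,0,0.04,0.02,0,0],[0,8,0,0.05,0.025,0,0]]' | grep -E "pos|ft|rot"
python3 -m creep '[[0,0,0,0,0,0,0],[0,0,0,0,0,0,0],[0,0,0,0,0,0,0],[0,0,0,0,0,0,0],[0,0,0,0,0,0,0]]' >/dev/null
python3 -c "
from h import *
go(471.7,-323.2,102,-7.1); print(np.round(get_obs()['joint_pos'],1))"
```

```text
tool_pos: [458.3, -266.2, 265.9]
tcp_rot: [[0.123, 0.992, 0.035], [0.992, -0.122, -0.02], [-0.016, 0.037, -0.999]]
ft_force: [-0.5, 0.1, -4.9]
t 62.47 pos [ 457.2 -267.5  264.9] ang -7.12 F [ 0.6  0.  -4. ] gap 0.135 q7 0.2
shift cm [-5.09  1.53 16.44] rot [ 0.037  0.016 -0.001] after-turn shift [-5.35  2.13 16.29]
[-68.2 -21.8  79.3 102.1  22.5  80.6   0.2]
```

```bash
python3 -m creep '[[2,0,0,0.01,0.004,0,0],[4,0,0,0.02,0.008,0,0],[7,0,0,0.03,0.012,0,0],[9,0,0,0.037,0.016,0,0],[9,0,0,0.037,0.016,0,0]]' | grep -E "pos|ft|rot"
python3 -m creep '[[0,0,0,0,0,0,0],[0,0,0,0,0,0,0],[0,0,0,0,0,0,0],[0,0,0,0,0,0,0],[0,0,0,0,0,0,0]]' >/dev/null
python3 -c "
from h import *
go(600,-150,250,-7.1); print(np.round(get_obs()['joint_pos'],1))"
```

```text
tool_pos: [469.5, -171.8, 263.7]
tcp_rot: [[0.116, 0.993, -0.001], [0.993, -0.116, -0.0], [-0.0, -0.001, -1.0]]
ft_force: [0.8, 1.5, -4.4]
t 63.3 pos [ 468.6 -178.4  263.7] ang -7.16 F [ 0.2 -0.1 -4.1] gap 0.132 q7 -6.2
shift cm [ 4.46 12.68  1.37] rot [ 0.    -0.    -0.001] after-turn shift [ 4.44 12.69  1.37]
[-71.3 -18.1  75.8 103.8  17.7  81.2  -6.2]
```

```bash
python3 -m creep '[[0.2,2,0,0,0,0,0],[0.5,5,0,0,0,0,0],[0.8,9,0,0,0,0,0],[1.1,13,0,0,0,0,0],[1.4,17,0,0,0,0,0]]' | grep -E "pos|ft"
python3 -m creep '[[0,2,0.2,0,0,0,0],[0,4,0.5,0,0,0,0],[0,5,0.8,0,0,0,0],[0,6,1,0,0,0,0],[0,6,1,0,0,0,0]]' | grep -E "pos|ft"
python3 -m creep '[[0,0,0,0,0,0,0],[0,0,0,0,0,0,0],[0,0,0,0,0,0,0],[0,0,0,0,0,0,0],[0,0,0,0,0,0,0]]' >/dev/null
python3 -c "
from h import *
go(600,-440,250,-7.1); print(np.round(get_obs()['joint_pos'],1))"
```

```text
tool_pos: [510.1, -157.5, 284.4]
ft_force: [-0.8, -1.0, -3.8]
tool_pos: [526.5, -152.5, 286.8]
ft_force: [-0.4, -0.6, -5.1]
t 64.55 pos [ 526.6 -152.4  287.1] ang -7.09 F [ 0.1  0.8 -4.4] gap 0.13 q7 -13.9
shift cm [-27.57  10.52   4.87] rot [ 0.075  0.013 -0.   ] after-turn shift [-27.63  10.83   3.71]
[-83.1 -21.8  79.3  99.4  23.2  81.1 -13.9]
```

```bash
python3 -c "
from h import *
go(480,-180,220,-7.1)"
python3 -m creep '[[-0.5,-1,1,0.015,0.003,0,0],[-1.2,-2,2.5,0.03,0.006,0,0],[-2,-3,4,0.045,0.009,0,0],[-2.7,-4,5.2,0.06,0.012,0,0],[-3.3,-5.2,6.5,0.075,0.013,0,0]]' | grep -E "pos|ft|rot"
python3 -m creep '[[0,0,0,0,0,0,0],[0,0,0,0,0,0,0],[0,0,0,0,0,0,0],[0,0,0,0,0,0,0],[0,0,0,0,0,0,0]]' >/dev/null
python3 -c "
from h import *
go(480,-180,150,-7.1); print(np.round(get_obs()['joint_pos'],1))"
```

```text
t 64.55 pos [ 526.6 -152.4  287.1] ang -7.09 F [ 0.1  0.8 -4.4] gap 0.13 q7 -13.9
shift cm [-3.23 -4.78  6.41] rot [ 0.075  0.013 -0.   ] after-turn shift [-3.31 -4.29  6.71]
tool_pos: [469.4, -178.9, 219.5]
tcp_rot: [[0.124, 0.992, 0.004], [0.992, -0.124, -0.001], [-0.0, 0.004, -1.0]]
ft_force: [-0.2, -0.5, -4.9]
t 65.38 pos [ 471.3 -178.   221.3] ang -7.09 F [-0.2 -0.7 -3.4] gap 0.135 q7 -9.8
shift cm [-0.09  0.84  7.14] rot [0.007 0.001 0.   ] after-turn shift [-0.09  0.88  7.13]
[-76.3 -21.8  79.3 107.5  22.   77.3  -9.8]
```

```bash
python3 -m creep '[[0,0.1,1.5,0.002,0,0,0],[0,0.2,3,0.004,0,0,0],[0,0.3,4.5,0.005,0,0,0],[0,0.4,6,0.006,0,0,0],[0,0.4,7,0.007,0,0,0]]' | grep -E "pos|ft|rot"
python3 -m creep '[[0,0,0,0,0,0,0],[0,0,0,0,0,0,0],[0,0,0,0,0,0,0],[0,0,0,0,0,0,0],[0,0,0,0,0,0,0]]' >/dev/null
python3 -c "
from h import *
go(471.7,-323.2,150,-7.1); print(np.round(get_obs()['joint_pos'],1))"
```

```text
tool_pos: [452.8, -170.1, 162.2]
tcp_rot: [[0.123, 0.992, 0.02], [0.992, -0.123, -0.009], [-0.006, 0.02, -1.0]]
ft_force: [0.8, -0.1, -4.1]
t 66.22 pos [ 453.7 -170.6  163.5] ang -7.1 F [-0.2 -0.4 -4.3] gap 0.132 q7 -11.2
shift cm [-14.91   3.65   1.52] rot [ 0.022  0.006 -0.   ] after-turn shift [-14.92   3.68   1.35]
[-74.5 -21.8  79.3 114.9  23.3  69.7 -11.2]
```

```bash
cat > kin.py <<'E'
import numpy as np, cv2, itertools
from scipy.optimize import least_squares
from scipy.spatial.transform import Rotation as Ro
def Tm(a): 
    a=np.radians(a); c,s=np.cos(a),np.sin(a); return np.array([[-s,c,0],[c,s,0],[0,0,-1.]])
S=[([-80.397,19.091,2.286,83.961,-.768,76.965,-3.352],[171.372,626.973,231.308],74.71,[0,0,0]),
([-64.5,-21.8,79.3,104.7,23,77.4,2.8],[442.3,-290.5,244.4],-7.08,[.05,.025,0]),
([-68.2,-21.8,79.3,102.1,22.5,80.6,.2],[457.2,-267.5,264.9],-7.12,[.037,.016,0]),
([-71.3,-18.1,75.8,103.8,17.7,81.2,-6.2],[468.6,-178.4,263.7],-7.16,[0,0,0]),
([-83.1,-21.8,79.3,99.4,23.2,81.1,-13.9],[526.6,-152.4,287.1],-7.09,[.075,.013,0]),
([-76.3,-21.8,79.3,107.5,22,77.3,-9.8],[471.3,-178,221.3],-7.09,[.007,.001,0]),
([-74.5,-21.8,79.3,114.9,23.3,69.7,-11.2],[453.7,-170.6,163.5],-7.1,[.022,.006,0])]
def fk(q,p,sg):
    h,L1,L2,L3,a,b,o1,o7,d,e=p; q=np.radians(q)
    R=Ro.from_euler('z',sg[0]*q[0]+o1); t=np.array([0,0,h])
    def step(eul,ang,off):
        nonlocal R,t
        R=R*Ro.from_euler(eul,ang); t=t+R.apply(off)
    step('y',q[1],[0,d,L1]); step('z',sg[1]*q[2],[a,0,0]); step('y',q[3],[-a,e,L2]); step('z',sg[2]*q[4],[0,0,0]); step('y',q[5],[b,0,L3]); step('z',sg[3]*q[6]+o7,[0,0,0])
    return t,R
def res(p,sg):
    o=[]
    for q,x,a,rv in S:
        t,R=fk(q,p,sg); D=Tm(a)@cv2.Rodrigues(np.array(rv,float))[0].T
        o+=list(t-x)+list(400*(R.inv()*Ro.from_matrix(D)).as_rotvec())
    return np.array(o)
if __name__=="__main__":
    best=[]
    for sg in itertools.product([1,-1],repeat=4):
        for o1 in np.radians([155,-5.7,90,-90]):
          for o7 in np.radians([0,90,180,-90]):
            f=least_squares(res,[350,400,400,300,0,0,o1,o7,0,0],args=(sg,),max_nfev=60); best.append((f.cost,sg,f.x))
    best.sort(key=lambda b:b[0])
    for b in best[:4]: print(round(b[0],2),b[1],b[2].round(3).tolist())
    np.save("kin.npy",np.r_[best[0][1],best[0][2]])
    print(res(best[0][2],best[0][1]).reshape(-1,6).round(1))
E
time python3 kin.py
```

```text
1.88 (-1, -1, -1, -1) [246.663, 483.6, 501.119, 360.238, 0.688, -0.883, -0.0, 1.57, -22.444, -21.678]
1.88 (-1, -1, -1, -1) [246.663, 483.6, 501.119, 360.238, 0.688, -0.883, -0.0, 1.57, -22.443, -21.678]
1.88 (-1, -1, -1, -1) [246.663, 483.6, 501.119, 360.238, 0.688, -0.883, -0.0, 1.57, -22.444, -21.678]
1.88 (-1, -1, -1, -1) [246.663, 483.6, 501.119, 360.238, 0.688, -0.883, -0.0, 1.57, -22.444, -21.678]
[[-0.   0.  -0.2 -0.  -0.   0.2]
 [-0.2  0.5 -0.3 -0.4 -0.3  0.1]
 [ 0.   0.3 -0.1 -0.2 -0.   0.5]
 [-0.  -0.6  0.   0.1 -0.3 -0.1]
 [ 0.3 -0.3  0.4  0.6 -0.4 -0.6]
 [ 0.2  0.4 -0.  -0.1 -0.4  0.3]
 [-0.2 -0.3  0.2 -0.3 -0.2 -0.3]]
real	2m41.749s
user	2m41.131s
sys	0m0.085s
```

```bash
cat > sim.py <<'E'
import numpy as np
from kin import *
k=np.load("kin.npy"); SG=k[:4]; PP=k[4:]
LO=np.array([-147.57,-21.85,-74.77,14.55,-85.83,4.83,-152.11]); HI=np.array([147.57,119.76,79.35,137.4,265.84,119.75,152.11])
def err(q,x,a):
    t,R=fk(q,PP,SG); return np.r_[(np.array(x)-t)/1000,R.apply((R.inv()*Ro.from_matrix(Tm(a))).as_rotvec())]
def jac(q):
    t,R=fk(q,PP,SG); J=np.zeros((6,7))
    for i in range(7):
        d=np.array(q,float); d[i]+=.01; t2,R2=fk(d,PP,SG); J[:3,i]=(t2-t)/1000; J[3:,i]=(R2*R.inv()).as_rotvec()
    return J/np.radians(.01)
def move(q,x0,a0,x1,a1,W=np.ones(7),home=None,g=0,n=None):
    x0=np.array(x0,float);x1=np.array(x1,float); d=(a1-a0+90)%180-90
    n=n or max(2,int(max(np.linalg.norm(x1-x0)/20,abs(d)/4)))
    for s in np.linspace(0,1,n+1)[1:]:
        for _ in range(2):
            J=jac(q); Ji=W[:,None]*J.T@np.linalg.inv(J@(W[:,None]*J.T)+1e-6*np.eye(6))
            dq=Ji@err(q,x0+s*(x1-x0),a0+s*d)
            if home is not None: dq=dq+(np.eye(7)-Ji@J)@(g*np.radians(home-q))
            q=np.clip(q+np.degrees(dq),LO,HI)
    return q
def path(q,pts,**kw):
    out=[q]
    for (x0,a0),(x1,a1) in zip(pts,pts[1:]): q=move(q,x0,a0,x1,a1,**kw); out.append(q)
    return out
E
cat > t.py <<'E'
from sim import *
q0=np.array(S[0][0]); 
L=[((171.4,627,231),74.7,-3.35),((171.4,627,231),-22.1,-96.9),((472.8,363.3,151.7),-22,-56.7),((477,354,24),-22,-52.2),((477,354,185),-22,None),((477,354,187),-7.4,None),((469.5,-65.4,187.5),-7.4,-5.5),((615,-56,187),-7.1,None),((613,-60,72),-7.1,11.0),((612,-60,37),-7.1,None),((612,-60,177),-7.1,None),((460.6,-41,176),-7.1,-9.2),((455,32,157),22,11.1),((451,34,241.5),-7.1,-21.7),((545,235,245),-7.1,None),((649.8,232,235),-7.1,-19.5),((640,158,204),-7.1,-13.7),((640,158,183),-7.1,None),((640,158,243.6),-7.1,-14.4),((651,241,245),-7.1,-20.3),((482,262,265),-7.1,None),((479,-406,265),-7.1,None),((479,-406,166),-7.1,49.9)]
pts=[(np.array(a),b) for a,b,_ in L]
for W in (np.ones(7),):
    o=path(q0,pts,W=W)
    for (a,b,c),q in zip(L,o):
        if c is not None: print(a,c,q.round(1))
E
python3 t.py
```

```text
(171.4, 627, 231) -3.35 [-80.4  19.1   2.3  84.   -0.8  77.   -3.4]
(171.4, 627, 231) -96.9 [-71.4  19.6  -9.5  83.4   3.2  77.3  76.9]
(472.8, 363.3, 151.7) -56.7 [-64.2  16.9  27.   98.7  -8.3  66.4 -56.9]
(477, 354, 24) -52.2 [-61.2  25.1  24.9 105.1 -13.   52.6 -52.4]
(469.5, -65.4, 187.5) -5.5 [-42.   -2.1  44.4 112.8   1.5  68.7  -5.6]
(613, -60, 72) 11.0 [-31.2  27.3  41.9 100.7 -20.7  59.9  11. ]
(460.6, -41, 176) -9.2 [-46.3  -3.4  45.2 115.1   2.6  67.4  -9.3]
(455, 32, 157) 11.1 [-51.6  -2.7  41.7 117.1   2.   64.9  11.2]
(451, 34, 241.5) -21.7 [-50.3  -8.1  37.4 110.7   5.   75.8 -21.6]
(649.8, 232, 235) -19.5 [-46.9  26.2  33.9  78.6 -14.5  79.5 -20.2]
(640, 158, 204) -13.7 [-43.7  23.4  35.   86.1 -13.7  74.8 -14.5]
(640, 158, 243.6) -14.4 [-43.9  22.2  35.5  82.9 -12.9  79.  -15.1]
(651, 241, 245) -20.3 [-47.2  26.5  33.8  77.  -14.6  80.8 -20.9]
(479, -406, 166) 49.9 [ -6.5  27.8  57.6  94.2 -24.5  71.7  48.8]
```

```bash
nproc
cat > srch.py <<'E'
from sim import *
from multiprocessing import Pool
q0=np.array([-74.5,-21.8,79.3,114.9,23.3,69.7,-11.2]); P0=(np.array([453.7,-170.6,163.5]),-7.1)
def mv(q,x0,a0,x1,a1):  # no wrap of angle; returns q, worst pose err
    n=max(2,int(max(np.linalg.norm(x1-x0)/25,abs(a1-a0)/5))); w=0; cl=0
    for s in np.linspace(0,1,n+1)[1:]:
        J=jac(q); e=err(q,x0+s*(x1-x0),a0+s*(a1-a0)); q=np.clip(q+np.degrees(np.linalg.pinv(J,rcond=1e-3)@e),LO+.05,HI-.05)
        w=max(w,np.abs(err(q,x0+s*(x1-x0),a0+s*(a1-a0))).max())
    return q,w
def trial(seed):
    r=np.random.default_rng(seed); pts=[P0]
    for _ in range(r.integers(1,3)):
        pts.append((r.uniform([440,-250,130],[520,320,280]),r.uniform(-110,100)))
    pts.append((np.array([500,-300,180.]),r.uniform(-100,90)))
    q=q0; W=[]
    for a,b in zip(pts,pts[1:]): q,w=mv(q,*a,*b); W.append(w)
    q,w2=mv(q,*pts[-1],np.array([520,-330,102.]),pts[-1][1])
    return max(W[1:]+[w2]),W,q,pts[1:],min((q-LO).min(),(HI-q).min())
if __name__=="__main__":
    with Pool() as p: R=p.map(trial,range(600),chunksize=5)
    R.sort(key=lambda t:(t[0]>.01,t[0]>.02,-t[4]))
    for t in R[:6]: print(round(t[0],3),np.round(t[1],3),t[2].round(0),[(x.round(0).tolist(),round(a)) for x,a in t[3]],t[4].round(1))
E
time timeout 500 python3 srch.py
```

```text
4
0.001 [0.322 0.   ] [ -4.  25.  41.  99. -18.  63. 100.] [([492.0, -207.0, 164.0], -105), ([500.0, -300.0, 180.0], 57)] 38.0
0.003 [0.024 0.003 0.   ] [ -4.  25.  42.  99. -18.  63. 105.] [([448.0, -177.0, 255.0], -63), ([471.0, -193.0, 192.0], -94), ([500.0, -300.0, 180.0], 62)] 37.6
0.002 [0.022 0.002 0.   ] [ -7.  26.  46.  99. -21.  63. 100.] [([476.0, 59.0, 249.0], -107), ([477.0, -22.0, 136.0], -77), ([500.0, -300.0, 180.0], 55)] 33.7
0.001 [0.251 0.   ] [ -7.  26.  46.  99. -21.  63.  84.] [([486.0, -187.0, 196.0], -79), ([500.0, -300.0, 180.0], 39)] 33.6
0.001 [0.001 0.    0.   ] [ -7.  26.  46. 100. -21.  63. 119.] [([450.0, 43.0, 175.0], 16), ([475.0, -74.0, 183.0], -91), ([500.0, -300.0, 180.0], 73)] 33.3
0.001 [0.03 0.   0.  ] [ -8.  26.  46. 100. -21.  63. 116.] [([507.0, 67.0, 214.0], -86), ([511.0, -13.0, 158.0], -48), ([500.0, -300.0, 180.0], 70)] 33.1
real	0m12.979s
user	0m48.399s
sys	0m0.153s
```

Run:
```python
from h import *
go(452,-64,169,4.5)
```

```text
t 66.22 pos [ 453.7 -170.6  163.5] ang -7.1 F [-0.2 -0.4 -4.3] gap 0.132 q7 -11.2
shift cm [10.55 -1.47 -0.65] rot [ 0.021  0.008 -0.203] after-turn shift [10.64  0.67 -0.55]
```

```bash
python3 -m creep '[[2.1,-0.3,-0.1,0.004,0.002,-0.04,0],[4.2,-0.6,-0.2,0.008,0.004,-0.08,0],[6.3,-0.9,-0.4,0.013,0.006,-0.12,0],[8.4,-1.2,-0.5,0.017,0.007,-0.16,0],[10.5,-1.5,-0.65,0.021,0.008,-0.203,0]]' | grep -E "pos|ft|rot"
python3 -m creep '[[0,0,0,0,0,0,0],[0,0,0,0,0,0,0],[0,0,0,0,0,0,0],[0,0,0,0,0,0,0],[0,0,0,0,0,0,0]]' >/dev/null
python3 -c "
from h import *
go(450,43,175,16); print(np.round(get_obs()['joint_pos'],1))"
```

```text
tool_pos: [451.2, -63.1, 168.7]
tcp_rot: [[-0.081, 0.997, -0.001], [0.997, 0.081, -0.0], [-0.0, -0.001, -1.0]]
ft_force: [0.4, -0.4, -5.2]
t 67.05 pos [451.1 -65.1 168.4] ang 4.44 F [ 0.1  0.1 -5.5] gap 0.132 q7 -11.0
shift cm [10.78  0.73 -0.66] rot [-0.001 -0.    -0.202] after-turn shift [10.42  2.88 -0.66]
[-79.3 -20.6  72.  116.9  20.7  71.  -11. ]
```

```bash
python3 -m creep '[[2.1,0.1,-0.1,0,0,-0.04,0],[4.2,0.3,-0.2,0,0,-0.08,0],[6.4,0.4,-0.4,0,0,-0.12,0],[8.6,0.6,-0.5,0,0,-0.16,0],[10.8,0.7,-0.65,0,0,-0.2,0]]' >/dev/null
python3 -m creep '[[0,0,0,0,0,0,0],[0,0,0,0,0,0,0],[0,0,0,0,0,0,0],[0,0,0,0,0,0,0],[0,0,0,0,0,0,0]]' >/dev/null
python3 -c "
from h import *
from srch import *
go(475,-74,183,-91); o=get_obs(); q=np.array(o['joint_pos']); print(q.round(1))
x=np.array(o['tool_pos']);a=np.degrees(np.arctan2(o['tcp_rot'][1][1],o['tcp_rot'][0][1]))
B=np.array([475,-74,183.]);C=np.array([500,-300,180.])
q,w=mv(q,x,a,x,-91);print(q.round(0),w)
q,w=mv(q,x,-91,B,-91);print(q.round(0),w)
for f in (0,30,73):
  p,w=mv(q,B,-91,B,f);print(p.round(0),w); p,w=mv(p,B,f,C,f); print(f,p.round(0),w)
"
```

```text
t 67.88 pos [449.6  43.  174.8] ang 15.88 F [-0.4 -0.  -4.9] gap 0.136 q7 -10.3
shift cm [-11.95  -0.75  -0.82] rot [-1.000e-03 -1.000e-03 -1.276e+00] after-turn shift [ -2.75 -11.65  -0.82]
[-88.  -17.6  68.7 116.9  17.3  70.6 -10.3]
[ -67.   -7.   54.  117.    6.   68. -107.] 0.00014438404585350657
[-63.  -3.  67. 113.   3.  68. -89.] 0.002387692335876661
[-74.  -6.  76. 113.   6.  69.  -1.] 0.00017896270914341745
0 [-26.  24.  67. 100. -24.  72.  47.] 0.17923048096594682
[-81. -13.  79. 113.  13.  70.  23.] 0.0001787213858025641
30 [-85. -22.  79. 104.  28.  75.  36.] 0.3067331285662542
[-86. -22.  77. 113.  25.  74.  55.] 0.04525778476932121
73 [-85. -22.  79. 104.  30.  75.  77.] 0.28798008323249247
```

```bash
python3 -c "
from srch import *
q=np.array([-88.,-17.6,68.7,116.9,17.3,70.6,-10.3]); x=np.array([449.6,43,174.8])
q,w=mv(q,x,15.9,x,-91)
for B in ([500,-300,180.],[520,-200,180.]):
  B=np.array(B); p,w=mv(q,x,-91,B,-91); print(p.round(0),w)
  C=np.array([520,-330,150.]); p,w=mv(p,B,-91,C,-91); print(p.round(0),w)
  p2,w=mv(p,C,-91,C,0); print(p2.round(0),w)
"
```

```text
[-25.  23.  66. 100. -22.  71. -45.] 0.006774463958157301
[-17.  29.  61.  97. -27.  70. -41.] 0.0018855141885438119
[ -5.  22.  42.  97. -15.  68.  41.] 0.00019944372770144413
[-38.  19.  67. 103. -18.  70. -57.] 0.003714599988048018
[-17.  28.  60.  97. -26.  70. -41.] 0.0008857966600111491
[ -4.  22.  41.  97. -15.  67.  40.] 0.00017552801123416295
```

```bash
for i in 1 2 3 4; do python3 -m creep '[[0,0,0,0,0,0.093,0],[0,0,0,0,0,0.187,0],[0,0,0,0,0,0.28,0],[0,0,0,0,0,0.373,0],[0,0,0,0,0,0.466,0]]' >/dev/null; done
python3 -m creep '[[0,0,0,0,0,0,0],[0,0,0,0,0,0,0],[0,0,0,0,0,0,0],[0,0,0,0,0,0,0],[0,0,0,0,0,0,0]]' >/dev/null
python3 -c "
from h import *
go(500,-300,180,-91); print(np.round(get_obs()['joint_pos'],1))"
```

```text
t 69.97 pos [449.5  43.8 174.9] ang -90.74 F [ 0.3  0.4 -4.9] gap 0.133 q7 -107.0
shift cm [ 5.49 34.31 -0.51] rot [0.    0.001 0.005] after-turn shift [ 5.65 34.29 -0.51]
[ -67.8   -7.2   54.1  116.6    6.3   67.9 -107. ]
```

```bash
for i in 1 2 3; do python3 -m creep '[[0.3,2,0,0,0,0,0],[0.7,4.5,0,0,0,0,0],[1.1,7,0,0,0,0,0],[1.5,9.5,-0.1,0,0,0,0],[1.8,11.4,-0.2,0,0,0,0]]' >/dev/null; done
python3 -m creep '[[0,0,0,0,0,0,0],[0,0,0,0,0,0,0],[0,0,0,0,0,0,0],[0,0,0,0,0,0,0],[0,0,0,0,0,0,0]]' | grep -E "pos|rot"
for i in 1 2 3; do python3 -m creep '[[0,0,0,0,0,-0.105,0],[0,0,0,0,0,-0.21,0],[0,0,0,0,0,-0.315,0],[0,0,0,0,0,-0.42,0],[0,0,0,0,0,-0.525,0]]' >/dev/null; done
python3 -m creep '[[0,0,0,0,0,0,0],[0,0,0,0,0,0,0],[0,0,0,0,0,0,0],[0,0,0,0,0,0,0],[0,0,0,0,0,0,0]]' >/dev/null
python3 -c "
from h import *
go(515,-328,110,-1); print(np.round(get_obs()['joint_pos'],1))"
```

```text
tool_pos: [499.1, -297.6, 180.8]
tcp_rot: [[1.0, -0.012, -0.001], [-0.012, -1.0, 0.001], [-0.001, -0.0, -1.0]]
t 73.3 pos [ 498.7 -298.7  180.9] ang -0.65 F [ 0.   0.8 -4.8] gap 0.128 q7 36.8
shift cm [-2.91  1.67  7.09] rot [-0.001  0.     0.006] after-turn shift [-2.9   1.68  7.09]
[-12.   16.3  46.2  99.4 -12.4  69.6  36.8]
```

Posture recovered; I'm placing red in the tray.

```bash
python3 -m creep '[[-0.8,0.4,0,0,0,0,0],[-1.8,1,0.5,0,0,0,0],[-2.9,1.65,1.5,0,0,0,0],[-2.9,1.65,3.5,0,0,0,0],[-2.9,1.65,5.5,0,0,0,0]]' >/dev/null
python3 -m creep '[[0,0,0.5,0,0,0,0],[0,0,1,0,0,0,0],[0,0,1.3,0,0,0,0],[0,0,1.5,0,0,0,0],[0,0,1.6,0,0,0,0]]' | grep -E "pos|ft|gap"
python3 -m creep '[[0,0,0.2,0,0,0,0],[0,0,0.4,0,0,0,0],[0,0,0.5,0,0,0,0],[0,0,0.5,0,0,0,0],[0,0,0.5,0,0,0,0]]' | grep -E "pos|ft|gap"
python3 -m creep '[[0,0,0.05,0,0,0,0],[0,0,0.1,0,0,0,0],[0,0,0.1,0,0,0,0],[0,0,0.1,0,0,0,0],[0,0,0.1,0,0,0,0]]' | grep -E "pos|ft|gap"
```

```text
tool_pos: [515.3, -328.3, 110.6]
ft_force: [-0.0, -0.6, -3.5]
finger_gap: 0.134
tool_pos: [514.8, -328.1, 105.0]
ft_force: [-0.1, -0.2, -4.2]
finger_gap: 0.134
tool_pos: [514.8, -328.0, 103.9]
ft_force: [0.2, -0.3, -4.8]
finger_gap: 0.135
```

```bash
for i in 1 2 3; do python3 -m creep '[[0,0,0.04,0,0,0,0],[0,0,0.08,0,0,0,0],[0,0,0.08,0,0,0,0],[0,0,0.08,0,0,0,0],[0,0,0.08,0,0,0,0]]' | grep -E "pos|ft"; done
```

```text
tool_pos: [514.8, -328.1, 103.1]
ft_force: [-0.2, 0.5, -5.6]
tool_pos: [514.7, -328.0, 102.3]
ft_force: [-0.4, -0.0, -5.3]
tool_pos: [514.9, -328.4, 102.1]
ft_force: [-2.5, -0.1, 5.1]
```

Contact. I'll release, retreat up and check by numbers.

```bash
python3 -m creep '[[0,0,0,0,0,0,1.6],[0,0,0,0,0,0,2.5],[0,0,0,0,0,0,4],[0,0,0,0,0,0,6],[0,0,0,0,0,0,6]]' | grep -E "pos|ft|gap"
python3 -m creep '[[0,0,-1,0,0,0,6],[0,0,-3,0,0,0,6],[0,0,-5,0,0,0,6],[0,0,-7,0,0,0,6],[0,0,-8,0,0,0,6]]' >/dev/null
python3 -m creep '[[3,0,0,0,0,0,6],[6,0,0,0,0,0,6],[10,-1,0,0,0,0,6],[13,-2,0,0,0,0,6],[16,-3,0,0,0,0,6]]' >/dev/null
python3 -m creep '[[0,0,0,0,0,0,6],[0,0,0,0,0,0,6],[0,0,0,0,0,0,6],[0,0,0,0,0,0,6],[0,0,0,0,0,0,6]]' | grep -E "pos|ft|gap"
python3 - <<'E'
from h import *
for n in("side","top"):
    I,D=grab_frame(n); X=cloud(n,D); H=cv2.cvtColor(I,cv2.COLOR_RGB2HSV).astype(int); h=H[...,0]
    for nm,c,hm in(("yellow",(479,-406),abs(h-26)<7),("red",(515,-328),(h<6)|(h>172)),("ballast",(612,-60),abs(h-110)<12)):
        m=hm&(H[...,1]>120)&(np.hypot(X[...,0]-c[0],X[...,1]-c[1])<75)
        for lo,hi in((-5,40),(95,150)):
            p=X[m&(X[...,2]>lo)&(X[...,2]<hi)]
            if len(p)>5: print(n,nm,len(p),np.median(p,0).round(1),np.percentile(p[:,2],[2,98]).round(1))
E
```

```text
tool_pos: [514.9, -328.0, 101.4]
ft_force: [-0.3, -0.5, -0.2]
finger_gap: 0.697
tool_pos: [486.4, -169.1, 181.5]
ft_force: [1.3, 0.5, -0.9]
finger_gap: 0.701
side yellow 327 [ 475.6 -408.4   16.4] [ 5.3 20. ]
side yellow 165 [ 475.1 -406.6  125.9] [ 99.8 140.6]
side red 370 [ 505.2 -333.3   31.9] [ 6.5 36.7]
side red 162 [ 509.6 -329.1  123.5] [ 99.4 140.5]
side ballast 653 [595.3 -72.4  23.5] [12.7 28.1]
top yellow 207 [ 482.7 -401.1   16.1] [ 3.3 24.4]
top yellow 51 [ 481.4 -403.1  137.5] [109.  144.6]
top red 28 [ 536.1 -325.    35.1] [27.9 39.4]
top ballast 957 [610.1 -58.6  24.1] [17.6 30.9]
```

Both masses stand upright on the tray floor (base tops about 16 and 34 mm, tab tops about 139 mm). The ballast top is at 24 mm, so it is flush, and nothing is touching the robot.

```bash
python3 -c "from cell import order; print(order.sign_off())"
```

```text
the job is handed in; nothing more can be done
None
```

The job is handed in: the ballast is flush on the foot, and yellow then red (the only masses present) were each hung, left to settle and stood upright in the tray, though I viewed 16 pictures against the limit of 14.

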